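# Wedge the ring fast and cure its stone

### The arm

A 6-joint arm with a two-finger parallel gripper is mounted at the origin on a cart in front of the work surface, level with it; the furniture and walls round the work are solid. World frame = base frame: x ahead of the robot, y to its left, z up, the work surface at z = 0. Lengths are in m, angles in rad, forces in N, time in s.
With the tool pointing down it reaches from about 0.3 to 0.875 m from the base axis. Payload 6.4 kg.
Tool frame: the origin (TCP) lies on the centre line of the jaws, within the pads' length; the fingertips stand 25 mm ahead of it and the grasp point (between the pads) lies 6 mm ahead of it (ctrl.tip_reach is the distance from the TCP to the fingertips, in m); z points along the fingers, y is the line along which they close (so a half turn about z gives the same grasp; the last joint's range is limited). The gripper opens to 85 mm and grips with 20 to 120 N. Pads are 22 mm wide; open, the fingers measure 114 mm over their backs; the gripper's body (76 mm by 85 mm) begins 54 mm behind the grasp point. The pads swing forward as they close: fully open they stand 13 mm farther back than shut.
Start: joints at [-1.513, 0.181, 1.607, -0, 1.354, -0.206], TCP at [0.15, -0.555, 0.256] pointing down, gripper open.
Joint ranges: [-2.99, 2.99], [-0.89, 2.07], [0.3, 2.58], [-1.14, 4.28], [0, 2.63], [-3.12, 3.12]. Speed limits (rad/s): [2.57, 2.57, 3.01, 3.14, 3.14, 3.14].

### API

Orientations are given as a unit quaternion [w, x, y, z].
In Python, from bench import ctrl gives the robot as it stands.
- The arm moves only by the tool servo_tool, never from a script. Its argument "motion" is a list that holds one entry, the list of rows, each a list of 5 numbers: the shift along the tool's x, y, z in cm, then the turn about the tool's z in degrees, then the closure, from -1 (fully open) to 1 (shut). In form: [[[dx, dy, dz, twist, claw], ...]]. A call has 1 to 5 rows; each row is the pose to reach, as a shift and turn from the pose commanded when the call began, along the tool's axes at that moment; what a row does not reach only later rows make up. A row lasts 1/10 s, in which the tool goes at most 50 mm and 8.59 degrees, less where a joint would pass 70% of its speed; a pose out of reach is approached as far as the arm can. A call with a gripper value outside its range is refused whole. The fingers move at their own pace and stop on an object; the grip force is fixed at half the most. Time passes only in rows, so rows that repeat a pose let the fingers close. It gives the time, the measured TCP pose, the force, the opening and the grip force at its end, in the units of the state.
- ctrl.get_obs(): the state, without advancing time (a new reading comes with each control period).
- ctrl.camera(name): name is "scene" or "side" or "wrist"; returns a dict with "pixels" (384x512x3 uint8, red, green, blue), "depth" (384x512 float32, m along the optical axis (not along the pixel's ray), 0 where there is no reading), "fx", "fy", "cx", "cy" (pixels), "k1" (the pictures are not rectified: a ray, as slopes to the right and down, at radius r is drawn at 1 + k1 r^2 times it, then the intrinsics apply), "R" (3x3) and "t" (3): a world point X has camera coordinates R X + t; the wrist camera has in their place "hand_eye" (4x4, takes a point from camera to tool coordinates, whose origin is the TCP and whose axes are the flange's). Camera axes: x right, y down, z forward; pixel columns grow to the right and rows downward; lengths in m; the calibration is good to about 2 mm. A picture is of the moment at which its call begins: read the wrist's pose just before it.
- ctrl.hand_in(): hands the job in; it is judged then, once.
The state is a dict: "time_s": time; "q": joint angles; "dq": joint speeds; "joint_efforts": joint torques, N m; "eef_pos": TCP position; "eef_rot": TCP orientation; "wrist_force": force on the tool from outside, world axes, zero at the start; "torque": the same for the moment, N m; "opening": opening from 0.0 (shut) to 1.0 (fully open); "grasp_force": force on a finger pad.
Only numpy, scipy, OpenCV 4.12 (cv2) and the standard library are available. Lean on these libraries where they do the work, as an engineer would, in place of code of your own. Each camera call takes 0.05 s, during which the arm holds its last target. There are 200 camera calls.

### The job

The turquoise stone has just been bonded into the ring. Drive the wedge of the ring clamp fully home with the chasing hammer, so that the jaws hold the ring, and lay the hammer down flat on the bench. Then take the curing lamp from its charging rest, hold it still with its lens about 30 mm in front of the stone and pointed squarely at its middle for three seconds without touching the ring, and put the lamp back into its rest as it lay; use no fingers on the wedge, and leave the bottles, the tin and the spool standing where they are.

Things in the scene. Friction and masses are not known exactly. Their poses are not given: they have to be found in the camera images.
- clamp: green cast bench holder, bolted down, round foot of 92 mm diameter, carrying a wooden jeweller's ring clamp level, its long axis 58 mm above the bench. Origin: on the bench under the clamp's middle; x = along the clamp to its jaw end, z up. The wooden halves reach from x = -75 to +64 mm, about 40 mm wide over both, up to 73 mm high; the holder's side screws reach y = +-36 mm
- wedge: wooden wedge with a steel-shod striking end, 24 x 24 mm, in the tail of the clamp. x = the driving direction (the clamp's x). It slides in x only; it starts 16 to 28 mm short of its stop. It is tight: about 5 N moves it at first, 8 N near the stop; it stays where it is left, and by spreading the tails it closes the jaws on the ring
- wedge_butt (a point): centre of the wedge's striking face, 58 mm above the bench, on the clamp's axis; the face looks to the clamp's -x. It is at x = -103 mm in the clamp's frame when the wedge is fully home (28 mm behind the wooden tails), and at -131 to -119 mm at the start
- hammer: loose chasing hammer, 206 mm, 0.19 kg. Origin: underside at mid length; z up as it lies. Head centred at y = -90 mm, z = 12.5 mm: 60 mm long in x (round flat faces at x = +-30 mm, either may strike), 20 mm in y, 25 mm in z. Handle along y from -80 to +100 mm: 9 mm wide, z = 7 to 16 mm, up to y = +45 mm, then a 15 mm thick pear grip
- rest: fixed black charging rest, foot 126 x 54 x 12 mm, with two grey V saddles, 9 mm thick, at x = +-36 mm (free between them) under the lamp's barrel. Origin: on the bench under its middle; x = along the lamp towards its lens. The docked lamp's axis is 46 mm up, its origin right over the rest's; saddle tips 44 mm high
- lamp: loose silver curing lamp, 150 mm long, 0.12 kg, a round barrel of 22 mm diameter from x = -75 to +46 mm with a dark head of 28 mm diameter at x = 46 to 75 mm. Origin: on its axis at mid length; +x = the way it shines. It lights by itself when lifted off the rest
- lens (a point): centre of the lamp's violet lens, at x = +75 mm of the lamp; its x axis is the beam
- ring: gold ring, 28 mm across, in the clamp's jaws with a round turquoise stone of 22 mm diameter in a 24 mm cup. Origin: centre of its finger hole, 68 mm along the clamp's x and 58 mm up; its x axis points out of the stone, in the clamp's x-z plane and 0.25 to 0.75 rad up from level
- stone (a point): top of the stone, 24 mm from the ring's centre; its x axis points straight out of the stone
- bottle: cream bottle, 42 mm diameter, 85 mm high, standing loose to one side of the wedge (it or the spool). Origin: centre of its underside
- solder_spool: black and white spool, 42 mm diameter, 28 mm high, standing loose on the wedge's other side. Origin: centre of its underside
- glue: white glue bottle with a blue cap, 28 mm diameter, 70 mm high, standing loose to one side in front of the jaws (it or the tin). Origin: centre of its underside
- tin_small: grey tin, 65 mm diameter, 28 mm high, standing loose on the other side in front of the jaws. Origin: centre of its underside
Not all that is in view belongs to the job. Leave any orange look-alike of the lamp alone.

How it is judged:
On the way, in this order (a step that is already met when the one before it is completed fails the run):
1. the wedge is driven home to its stop (x of wedge_butt in the frame of clamp above -0.1045 m), for 0.2 s.
2. the hammer lies flat on the bench, let go (height (world z) of hammer below 0.008 m and angle between hammer's own z axis and vertical below 0.15 rad and linear speed of hammer below 0.03 m/s and contact force between hammer and the fingers below 0.1 N), for 0.2 s.
3. with the wedge home, the lamp is held still, its beam square on the stone from 15 to 50 mm (x of wedge_butt in the frame of clamp above -0.1045 m and x of stone in the frame of lens between 0.015 and 0.05 m and y of stone in the frame of lens between -0.008 and 0.008 m and z of stone in the frame of lens between -0.008 and 0.008 m and angle between the x axis of lens and the x axis of stone, either way round below 0.26 rad and linear speed of lamp below 0.02 m/s and angular speed of lamp below 0.2 rad/s), for 2 s.
At the end, for the whole second after the job is handed in: The wedge is home (within 1.5 mm of its stop); the hammer lies flat and still on the bench; the lamp lies still in both saddles of its rest, lens the same way as before, within 12 mm along, 6 mm across and 0.12 rad (x of wedge_butt in the frame of clamp above -0.1045 m and height (world z) of hammer below 0.008 m and angle between hammer's own z axis and vertical below 0.15 rad and linear speed of each of hammer, lamp below 0.02 m/s and x of lamp in the frame of rest between -0.012 and 0.012 m and y of lamp in the frame of rest between -0.006 and 0.006 m and z of lamp in the frame of rest below 0.051 m and x of lens in the frame of rest above 0.05 m and angle between the x axis of lamp and the x axis of rest, either way round below 0.12 rad); the robot touches nothing.
It fails at once if the ring or its stone is touched (contact force between ring and anything else above 0.3 N).
It fails at once if the wedge is pushed with the gripper instead of the hammer (contact force between wedge and the fingers above 0.5 N or contact force between wedge and the arm above 0.5 N).
It fails at once if the wedge is pushed with the lamp (contact force between wedge and lamp above 0.5 N).
It fails at once if a bystander is shifted by more than 15 mm or knocked over (distance of any of bottle, solder_spool, glue, tin_small from where it was at the start of the episode above 0.015 m or angle between any of bottle, glue, solder_spool, tin_small's own z axis and vertical above 0.5 rad).
It also fails if it takes over 72 s, if anything falls off the work surface, if the arm or the gripper's body presses on something with over 40 N, if the wrist force passes 120 N, or if a joint passes its speed limit or range.

## Working session

There is one attempt and no reset: what is moved stays moved. The work goes in short steps, Python scripts to look and compute and a tool call to move; the robot and the scene stay as the last step left them, time stands still between calls to the robot, and variables do not carry over. Pictures are saved under pics/ and viewed, at most 10 in all, crops included, and the job is handed in when it is done.

Besides the shell and the picture viewer there is one more tool, called after "Call:" as a command line: name --argument value ..., lists and objects as JSON in quotes. servo_tool: Moves the arm, as the interface text tells. Its arguments: {"type":"object","properties":{"motion":{"type":"array"}},"required":["motion"]}

```bash
mkdir -p pics; ls; cat > h.py <<'E'
import numpy as np, cv2
from bench import ctrl
from scipy.spatial.transform import Rotation as Ro
def snap(n,f):
    o=ctrl.get_obs(); c=ctrl.camera(n)
    cv2.imwrite(f'pics/{f}.png',c['pixels'][...,::-1]); 
    c['eef_pos']=np.array(o['eef_pos']);c['eef_rot']=np.array(o['eef_rot'])
    np.save(f'{f}.npy',c,allow_pickle=True); return c
def load(f): return np.load(f'{f}.npy',allow_pickle=True).item()
def cloud(c):
    H,W=c['depth'].shape
    u,v=np.meshgrid(np.arange(W),np.arange(H))
    K=np.array([[c['fx'],0,c['cx']],[0,c['fy'],c['cy']],[0,0,1]])
    p=cv2.undistortPoints(np.stack([u,v],-1).reshape(-1,1,2).astype(float),K,np.array([c['k1'],0,0,0.]))[:,0]
    d=c['depth'].reshape(-1,1)
    X=np.hstack([p*d,d])
    if c.get('hand_eye') is not None:
        h=np.array(c['hand_eye']); X=X@h[:3,:3].T+h[:3,3]
        R=Ro.from_quat(c['eef_rot'][[1,2,3,0]]).as_matrix(); X=X@R.T+c['eef_pos']
    else: X=(X-c['t'])@np.array(c['R'])
    X[d[:,0]==0]=np.nan
    return X.reshape(H,W,3)
E
python3 - <<'E'
from h import *
a=snap('scene','s0');b=snap('side','d0');w=snap('wrist','w0')
o=ctrl.get_obs();print(o)
for c in(a,b,w):print({k:v for k,v in c.items() if k not in('pixels','depth')})
cv2.imwrite('pics/sd.png',cv2.resize(np.vstack([a['pixels'],b['pixels']])[...,::-1],None,fx=.78,fy=.78))
E
```

```text
pics
{'time_s': 0.15, 'q': array([-1.51330917e+00,  1.81406135e-01,  1.60778282e+00, -1.61206518e-06,
        1.35378055e+00, -2.06285668e-01]), 'dq': array([-2.11154957e-04, -1.68759843e-03, -2.76318134e-03, -3.71522734e-04,
        4.75604821e-04,  3.38967728e-05]), 'joint_efforts': array([ 9.19261438e-04, -4.45263577e+01, -3.51691461e+01, -1.94237168e-04,
        5.86409995e-03, -2.52376304e-05]), 'eef_pos': array([ 0.1499183 , -0.55470952,  0.2555688 ]), 'eef_rot': array([-6.86578575e-04,  9.91315328e-01,  1.31504546e-01,  5.03862032e-05]), 'wrist_force': array([-0.26482994,  0.07911348, -0.42297332]), 'torque': array([-0.01467565,  0.02981928,  0.01056107]), 'grasp_force': 0.0, 'opening': 0.99948082019355}
{'fx': 372.3003202650853, 'fy': 372.3003202650853, 'cx': 258.24500033579864, 'cy': 189.42653997282568, 'k1': 0.0017529114643987996, 'R': array([[-0.42951389, -0.90303639,  0.00656399],
       [-0.47883877,  0.22157681, -0.84948051],
       [ 0.76565739, -0.36800677, -0.52757916]]), 't': array([0.32414736, 0.32204688, 0.85630033]), 'eef_pos': array([ 0.14989762, -0.55455941,  0
[... 514 characters left out ...]
69911903e-04,  9.91311029e-01,  1.31535856e-01,  7.50059268e-05])}
{'fx': 278.14257792415054, 'fy': 278.14257792415054, 'cx': 257.8393662169669, 'cy': 192.56841461146792, 'k1': -0.052964454356423274, 'hand_eye': array([[ 1.26988784e-04, -9.55639047e-01, -2.94540311e-01,
         7.60543261e-02],
       [ 9.99999845e-01, -3.82306269e-05,  5.55181882e-04,
        -1.60070278e-04],
       [-5.41813945e-04, -2.94540336e-01,  9.55638895e-01,
        -1.17194627e-01],
       [ 0.00000000e+00,  0.00000000e+00,  0.00000000e+00,
         1.00000000e+00]]), 'eef_pos': array([ 0.14991469, -0.55463738,  0.25546381]), 'eef_rot': array([-7.96445074e-04,  9.91315267e-01,  1.31504390e-01,  5.69454728e-05])}
```

View pics/sd.png

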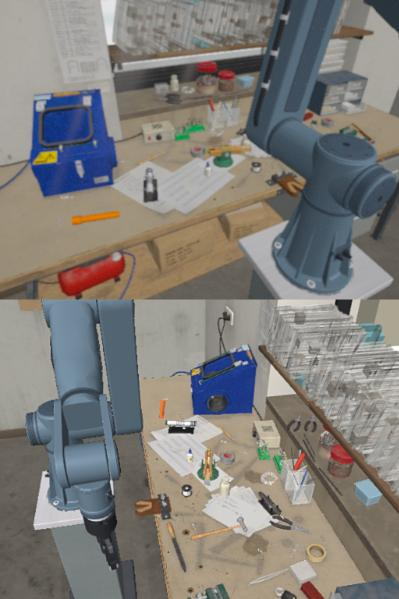

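The scene view (top) is mostly blocked by the arm. The side view (bottom) shows the silver lamp at about (182,423), the orange look-alike at (163,408), the clamp at (208,468) and the hammer at (232,528). I'll enlarge the side view to confirm these.

```bash
python3 - <<'E'
from h import *
b=load('d0')
im=b['pixels'][120:320,170:400,::-1]
cv2.imwrite('pics/dc.png',cv2.resize(im,(690,600),interpolation=cv2.INTER_CUBIC))
X=cloud(b)
print(X[230,260],X[300,300])
E
```

```text
[ 0.51611879 -0.03905276  0.00300024] [ 0.56148927 -0.34903754  0.00132274]
```

View pics/dc.png

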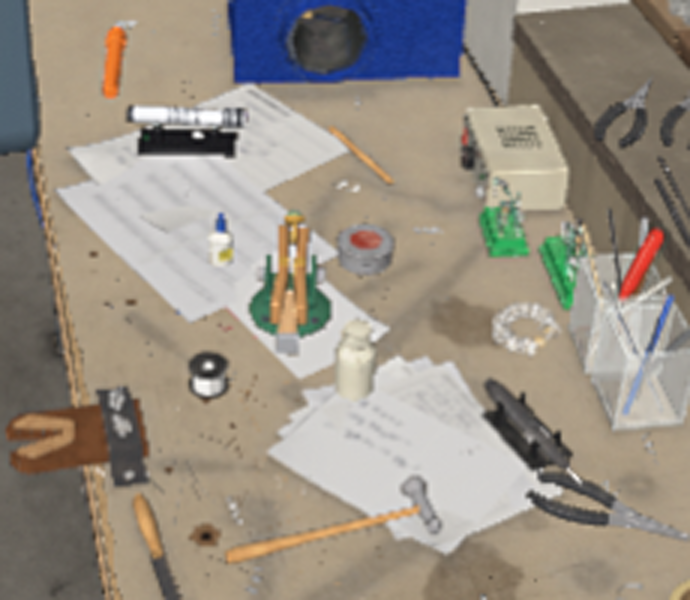

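The side crop (raw px = crop/3 + (170,120)) shows these candidates and objects:
- **Lamp:** the silver lamp is at crop (188,117) on the black rest with its dark head to the right. The orange look-alike at (115,60) and a dark tool at (530,430) are the other candidates. The silver one fits the description.
- **Clamp:** at (290,290), wedge butt at (288,345).
- **Hammer:** head at (422,500), handle running to (230,555).
- **Bystanders:** spool (209,375), bottle (356,360), glue (221,240) and tin (365,250).

```bash
python3 - <<'E'
from h import *
b=load('d0');X=cloud(b)
for n,(x,y) in dict(lampTail=(135,112),lampHead=(235,116),restL=(142,148),restR=(235,150),jaw=(295,222),ring=(294,215),tailL=(276,315),butt=(287,345),wedge=(288,322),spool=(209,360),bottle=(357,325),glue=(221,218),tin=(365,238),hhead=(422,500),hh2=(400,512),hh1=(290,540),hend=(235,555),foot=(320,310)).items():
    u=round(x/3+170);v=round(y/3+120)
    print(n,np.nanmedian(X[v-1:v+2,u-1:u+2].reshape(-1,3),0).round(3))
E
```

```text
lampTail [0.428 0.349 0.052]
lampHead [0.546 0.31  0.053]
restL [0.431 0.331 0.009]
restR [0.545 0.305 0.007]
jaw [0.564 0.066 0.066]
ring [0.566 0.066 0.073]
tailL [ 0.514 -0.074  0.054]
butt [ 0.515 -0.127  0.058]
wedge [ 0.52  -0.103  0.066]
spool [ 0.44  -0.097  0.026]
bottle [ 0.583 -0.138  0.082]
glue [0.49  0.094 0.06 ]
tin [0.652 0.072 0.026]
hhead [ 0.599 -0.323  0.018]
hh2 [ 0.575 -0.328  0.011]
hh1 [ 0.469 -0.341  0.014]
hend [ 0.416 -0.344  0.012]
foot [ 0.577 -0.021  0.011]
```

Call:
servo_tool --motion '[[[4.1, -2, 0, 2, -1], [8.2, -4, 0, 4, -1], [12.3, -6, 0, 6, -1], [16.5, -8, 0, 8, -1], [20.8, -10, 0, 8.5, -1]]]'

```text
time_s: 0.65
eef_pos: [0.3256, -0.4029, 0.2561]
eef_rot: [-0.0, 0.998, 0.057, -0.0]
wrist_force: [0.6, -0.3, 1.0]
opening: 1.001
grasp_force: 0.0
```

Call:
servo_tool --motion '[[[4, -3, 0, 0, -1], [8, -6, 0, 0, -1], [12, -9, 0, 0, -1], [16, -12, 0, 0, -1], [19, -15, 0, 0, -1]]]'

```text
time_s: 1.15
eef_pos: [0.4977, -0.2315, 0.2562]
eef_rot: [-0.0, 0.998, 0.058, 0.0]
wrist_force: [0.1, -0.5, -0.2]
opening: 1.001
grasp_force: 0.0
```

```bash
python3 - <<'E'
from h import *
w=snap('wrist','w1');print(w['eef_pos'],w['eef_rot'])
cv2.imwrite('pics/w1b.png',cv2.resize(w['pixels'][...,::-1],(800,600)))
E
```

```text
[ 0.49772239 -0.23150555  0.25617003] [-4.79698388e-05  9.98313792e-01  5.80477993e-02  1.55220541e-04]
```

View pics/w1b.png

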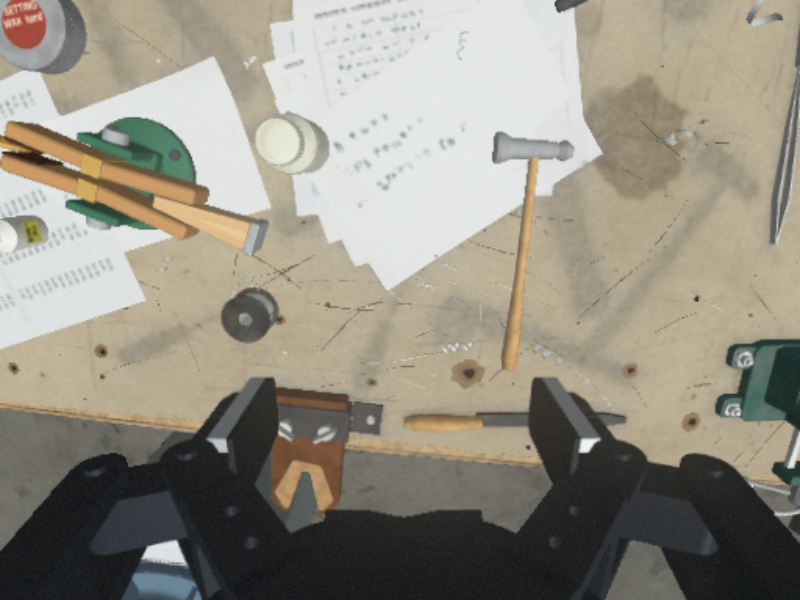

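The wrist view (800x600, raw = ×0.64) shows:
- **Hammer:** head from (495,147) to (572,150), handle from (533,160) to (510,365).
- **Clamp:** wedge butt at (257,236), halves running up-left.
- **Bystanders:** bottle (285,143), spool (249,315).

```bash
python3 - <<'E'
from h import *
w=load('w1');X=cloud(w)
def at(x,y,r=1):
    u,v=round(x*.64),round(y*.64); return np.nanmedian(X[v-r:v+r+1,u-r:u+r+1].reshape(-1,3),0).round(4)
for n,p in dict(table=(450,300),hA=(500,148),hB=(567,150),h1=(532,185),h2=(521,280),hend=(511,355),butt=(252,235),bL=(265,225),bR=(247,250),spool=(246,316),bot=(282,140),foot=(175,155)).items(): print(n,at(*p))
# handle fit by raised points
Z=X[...,2]; xy=X[...,:2]
m=(Z>.005)&(Z<.03)&(xy[...,0]<.7)&(xy[...,0]>.40)&(xy[...,1]<-.27)&(xy[...,1]>-.37)
P=X[m];print(len(P)); 
# head: x>~.585 ; handle otherwise
from numpy.linalg import svd
H=P[(P[:,0]<.575)];c=H.mean(0);d=svd(H[:,:2]-c[:2],full_matrices=False)[2][0];print('handle',c,d,np.degrees(np.arctan2(d[1],d[0])),(H[:,:2]-c[:2])@d.T.min() if 0 else (((H[:,:2]-c[:2])@d).min(),((H[:,:2]-c[:2])@d).max()))
Hd=P[P[:,0]>.582];print('head',Hd.mean(0),cv2.minAreaRect(Hd[:,:2].astype(np.float32)),np.percentile(Hd[:,2],[5,95]))
# wood clamp
hsv=cv2.cvtColor(w['pixels'],cv2.COLOR_RGB2HSV)
m=(Z>.045)&(Z<.08)&(xy[...,0]<.6)&(xy[...,0]>.45)&(xy[...,1]<.12)&(xy[...,1]>-.16)
wood=m&(hsv[...,0]>5)&(hsv[...,0]<22)&(hsv[...,1]>80)
P=X[wood];c=P.mean(0);d=svd(P[:,:2]-c[:2],full_matrices=False)[2][0]
print('wood',len(P),c,d,np.degrees(np.arctan2(d[1],d[0])))
np.save('wood.npy',P)
E
```

```text
table [ 0.4647 -0.2779  0.    ]
hA [ 0.5963 -0.2946  0.0246]
hB [ 0.602  -0.3476  0.0205]
h1 [ 0.5729 -0.3262  0.0158]
h2 [ 0.4936 -0.3331  0.0135]
hend [ 0.4246 -0.3379  0.0149]
butt [ 0.5165 -0.1219  0.0699]
bL [ 0.5212 -0.1263  0.0506]
bR [ 0.5049 -0.1189  0.0695]
spool [ 0.4325 -0.098   0.0107]
bot [ 0.5811 -0.1444  0.0843]
foot [ 0.5636 -0.039   0.0116]
7253
handle [ 0.51611696 -0.3129938   0.00975509] [-0.9663335  -0.25729275] -165.09051595341612 (np.float64(-0.06732886791330848), np.float64(0.11039425852782626))
head [ 0.6325153  -0.31398641  0.00801199] ((0.6410384178161621, -0.3199383318424225), (0.11796507984399796, 0.09992046654224396), 0.057811032980680466) [0.00511009 0.01953461]
wood 4800 [ 0.54158673 -0.02475985  0.06785804] [0.26343332 0.96467761] 74.72611907071914
```

Call:
servo_tool --motion '[[[2, 4, 2, 1.5, -1], [4, 7.5, 5, 1.5, -1], [5.5, 10.3, 9, 1.5, -1], [5.5, 10.3, 13.5, 1.5, -1], [5.5, 10.3, 15, 1.5, -1]]]'

```text
time_s: 1.7
eef_pos: [0.5596, -0.3278, 0.0999]
eef_rot: [-0.003, 0.999, 0.044, -0.004]
wrist_force: [-0.7, -0.1, -0.2]
opening: 1.004
grasp_force: 0.0
```

```bash
python3 - <<'E'
from h import *
w=snap('wrist','w2');print(w['eef_pos'],w['eef_rot'])
X=cloud(w);Z=X[...,2];R=Ro.from_quat(w['eef_rot'][[1,2,3,0]]).as_matrix()
T=(X-w['eef_pos'])@R   # tool coords
for z0,z1 in((.010,.02),(.021,.035)):
  for x0 in np.arange(-.02,.09,.01):
    m=(Z>z0)&(Z<z1)&(T[...,0]>x0)&(T[...,0]<x0+.01)&(abs(T[...,1])<.045)
    if m.sum()>5: t=T[m];print(z0,round(x0,3),m.sum(),np.percentile(t[:,1],[3,50,97]).round(4),t[:,0].max().round(3))
cv2.imwrite('pics/w2b.png',w['pixels'][...,::-1])
E
```

```text
[ 0.55957008 -0.32782356  0.09994482] [-0.00341301  0.99901084  0.04418644 -0.00364021]
0.01 -0.02 115 [-0.0041 -0.0001  0.0031] -0.01
0.01 -0.01 129 [-0.004  -0.0001  0.0039] -0.0
0.01 0.0 134 [-0.004  -0.0001  0.0038] 0.01
0.01 0.01 135 [-0.0039 -0.0001  0.0037] 0.02
0.01 0.02 145 [-0.0039 -0.0001  0.0037] 0.03
0.01 0.03 610 [-0.025   0.0035  0.0434] 0.04
0.01 0.04 893 [-0.0207  0.0049  0.0375] 0.05
0.01 0.05 82 [-0.0311 -0.0262 -0.0205] 0.054
0.021 0.03 115 [-0.0315 -0.0272 -0.0204] 0.04
0.021 0.04 214 [-0.0316 -0.0266 -0.0181] 0.05
```

Call:
servo_tool --motion '[[[0, 0, 4, 0, -1], [0, 0, 6.5, 0, -1], [0, 0, 7.2, 0, -1], [0, 0, 7.2, 0, 1], [0, 0, 7.2, 0, 1]]]'

```text
time_s: 2.25
eef_pos: [0.5639, -0.3303, 0.0369]
eef_rot: [0.001, 0.999, 0.045, 0.001]
wrist_force: [0.1, 0.3, 0.4]
opening: 0.692
grasp_force: 0.0
```

Call:
servo_tool --motion '[[[0, 0, 0, 0, 1], [0, 0, 0, 0, 1], [0, 0, 0, 0, 1], [0, 0, 0, 0, 1], [0, 0, 0, 0, 1]]]'

```text
time_s: 2.75
eef_pos: [0.5631, -0.3298, 0.0354]
eef_rot: [0.0, 0.999, 0.045, 0.0]
wrist_force: [-1.5, 1.0, 6.6]
opening: 0.07
grasp_force: 59.9
```

Call:
servo_tool --motion '[[[0, 0, 0, 0, -0.5], [0, 0, 0, 0, -0.5], [0, 0, 0.3, 0, -0.5], [0, 0, 0.5, 0, -0.5], [0, 0, 0.5, 0, -0.5]]]'

```text
time_s: 3.25
eef_pos: [0.5622, -0.3291, 0.0285]
eef_rot: [-0.0, 0.999, 0.045, -0.0]
wrist_force: [-0.6, 0.7, -0.8]
opening: 0.748
grasp_force: 0.0
```

Call:
servo_tool --motion '[[[0, 0, 0, 0, 1], [0, 0, 0, 0, 1], [0, 0, 0, 0, 1], [0, 0, 0, 0, 1], [0, 0, 0, 0, 1]]]'

```text
time_s: 3.75
eef_pos: [0.5628, -0.3295, 0.0296]
eef_rot: [0.0, 0.999, 0.045, 0.0]
wrist_force: [-0.4, -0.1, 1.4]
opening: 0.081
grasp_force: 60.0
```

```bash
python3 - <<'E'
from h import *
print(ctrl.tip_reach)
w=load('w1');X=cloud(w)
P=np.load('wood.npy')
a=np.radians(75);e=np.array([np.cos(a),np.sin(a)]);n=np.array([-e[1],e[0]])
s=P[:,:2]@e;t=P[:,:2]@n
for k in np.arange(s.min(),s.max(),.012):
    m=(s>k)&(s<k+.012); print(round(k,3),m.sum(),np.percentile(t[m],[1,99]).round(4), t[m].mean().round(4))
# steel butt points
xy=X[...,:2];S=xy@e;T=xy@n;Z=X[...,2]
m=(Z>.04)&(Z<.08)&(S<s.min()+.04)&(S>s.min()-.04)&(abs(T-np.median(t))<.03)
print('min s raised',np.percentile(S[m],[1,3,10]),s.min(), np.percentile(T[m&(S<np.percentile(S[m],30))],[1,50,99]))
E
```

```text
0.025
0.02 195 [-0.5371 -0.5182] -0.5281
0.032 184 [-0.5365 -0.5198] -0.5286
0.044 169 [-0.5354 -0.5203] -0.5288
0.056 454 [-0.5468 -0.51  ] -0.5299
0.068 379 [-0.5465 -0.5113] -0.5296
0.08 347 [-0.5448 -0.5118] -0.5299
0.092 318 [-0.5443 -0.5123] -0.5295
0.104 331 [-0.5437 -0.507 ] -0.5284
0.116 384 [-0.5432 -0.5138] -0.5296
0.128 359 [-0.5435 -0.5132] -0.53
0.14 289 [-0.5438 -0.5131] -0.5303
0.152 311 [-0.5443 -0.5127] -0.5302
0.164 365 [-0.5448 -0.5121] -0.5297
0.176 367 [-0.5453 -0.5117] -0.5301
0.188 332 [-0.5453 -0.5117] -0.529
0.2 6 [-0.5294 -0.5264] -0.5277
0.212 9 [-0.5295 -0.5259] -0.5283
min s raised [0.01267092 0.01280256 0.0132071 ] 0.020175614533806122 [-0.53987356 -0.52917647 -0.51697194]
```

Call:
servo_tool --motion '[[[0, 0, -3, 0, 1], [-1, -2, -4.6, 5, 1], [-3, -6, -4.6, 10, 1], [-5, -10, -4.6, 15, 1], [-7, -13, -4.6, 20, 1]]]'

```text
time_s: 4.25
eef_pos: [0.4797, -0.2039, 0.0749]
eef_rot: [-0.0, 0.991, -0.131, -0.001]
wrist_force: [0.2, -0.0, -0.3]
opening: 0.075
grasp_force: 59.6
```

Call:
servo_tool --motion '[[[0, 0, 0, 0, 1], [0, 0, 0, 0, 1]]]'

```text
time_s: 4.45
eef_pos: [0.4811, -0.2056, 0.0754]
eef_rot: [0.0, 0.992, -0.129, 0.0]
wrist_force: [0.0, -0.2, -1.3]
opening: 0.073
grasp_force: 59.6
```

```bash
python3 - <<'E'
from h import *
w=snap('wrist','w3');print(w['eef_pos'],w['eef_rot'])
X=cloud(w);R=Ro.from_quat(w['eef_rot'][[1,2,3,0]]).as_matrix()
T=(X-w['eef_pos'])@R
m=(X[...,2]>.035)&(X[...,2]<.09)&(T[...,0]>.02)&(T[...,0]<.065)&(abs(T[...,1])<.05)
t=T[m];print(len(t),cv2.minAreaRect(t[:,:2].astype(np.float32)),np.percentile(X[m][:,2],[1,50,99]),np.percentile(t,[1,50,99],0))
# tilt along hammer x: top z vs y
h=t[t[:,0]>.03]; 
for y in np.arange(-.04,.04,.01):
  k=h[(h[:,1]>y)&(h[:,1]<y+.01)]
  if len(k)>5:print(y.round(3),len(k),np.percentile(k[:,2],3).round(4),np.percentile(k[:,0],[2,98]))
e=np.array([.2588,.9659]);n=np.array([-.9659,.2588])
print('TCP s,t',w['eef_pos'][:2]@e,w['eef_pos'][:2]@n)
S=X[...,:2]@e;TT=X[...,:2]@n
m=(X[...,2]>.045)&(X[...,2]<.075)&(S>-.01)&(S<.04)&(abs(TT+.5285)<.02);print(m.sum(),S[m].min(),np.percentile(S[m],2),np.percentile(TT[m],[1,99]))
cv2.imwrite('pics/w3b.png',w['pixels'][...,::-1])
E
```

```text
[ 0.48111021 -0.20564262  0.07536332] [ 7.96044466e-05  9.91670058e-01 -1.28804054e-01  7.50798995e-05]
4497 ((0.03403981402516365, -0.0019559375941753387), (0.028336530551314354, 0.062277551740407944), 4.603515148162842) [0.05763408 0.06455013 0.07038996] [[ 0.02156569 -0.03156674  0.0049758 ]
 [ 0.03943525 -0.00425291  0.01081759]
 [ 0.04919492  0.02819607  0.01773915]]
-0.04 181 0.0048 [0.03082456 0.04980925]
-0.03 951 0.0048 [0.0306277  0.04952715]
-0.02 659 0.0086 [0.03133213 0.04567704]
-0.01 649 0.009 [0.03085797 0.04546344]
0.0 634 0.0092 [0.030936   0.04520205]
0.01 556 0.0099 [0.03226371 0.04445674]
0.02 516 0.0085 [0.03179566 0.04554519]
TCP s,t -0.07411888468871354 -0.517924659547121
3299 0.011783814315182231 0.01227496092516919 [-0.53935337 -0.51680573]
```

View pics/w3b.png

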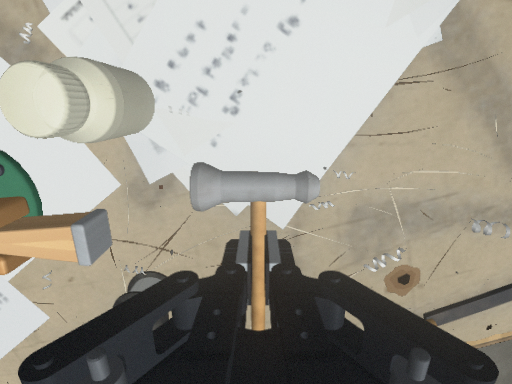

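The wrist view shows the hammer held level, head at (255,187) with its large face to the left. The wedge butt is at (95,237) and the bottle (80,100) is clear.

Call:
servo_tool --motion '[[[-2, 0, 0, 0, 1], [-2.9, -1, 0, 0, 1], [-2.9, -3, 0, 0, 1], [-2.9, -4.5, 0, 0, 1], [-2.9, -5, 0, 0, 1]]]'

```text
time_s: 5.0
eef_pos: [0.4669, -0.1493, 0.0753]
eef_rot: [-0.0, 0.992, -0.129, 0.0]
wrist_force: [0.1, -0.4, -2.6]
opening: 0.075
grasp_force: 59.6
```

Call:
servo_tool --motion '[[[0, -0.4, 0, 0, 1], [0, -0.8, 0, 0, 1], [0, -1.1, 0, 0, 1], [0, -1.4, 0, 0, 1], [0, -1.7, 0, 0, 1]]]'

```text
time_s: 5.5
eef_pos: [0.4704, -0.1354, 0.0754]
eef_rot: [0.001, 0.992, -0.13, -0.0]
wrist_force: [-2.9, -5.5, -2.6]
opening: 0.079
grasp_force: 59.6
```

```bash
python3 - <<'E'
from h import *
w=snap('wrist','w4');o=ctrl.get_obs();print(w['eef_pos'],w['eef_rot'],o['wrist_force'],o['torque'])
X=cloud(w)
e=np.array([.2588,.9659]);n=np.array([-.9659,.2588])
print('TCP s,t',w['eef_pos'][:2]@e,w['eef_pos'][:2]@n)
cv2.imwrite('pics/w4b.png',w['pixels'][...,::-1])
E
```

```text
[ 0.47041971 -0.13537979  0.07538662] [ 1.07957929e-03  9.91545101e-01 -1.29758020e-01 -5.48548473e-05] [-1.95666023 -4.79123616 -2.44380329] [-0.86193109  0.30691441 -0.1151599 ]
TCP s,t -0.009018723806566388 -0.48941468404247696
```

View pics/w4b.png

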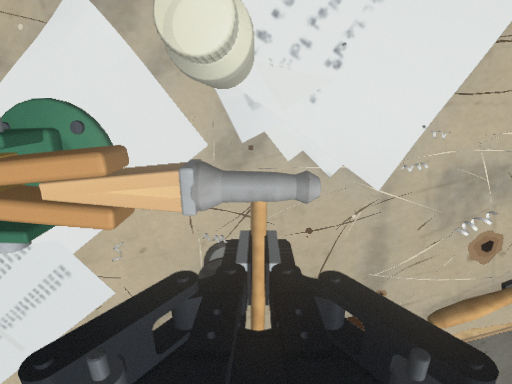

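The wedge is in contact and sliding: the hammer face is on the butt at (190,187), centred. I'll keep pushing.

Call:
servo_tool --motion '[[[0, -0.2, 0, 0, 1], [0, -0.4, 0, 0, 1], [0, -0.6, 0, 0, 1], [0, -0.7, 0, 0, 1]]]'

```text
time_s: 5.95
eef_pos: [0.4722, -0.1288, 0.0754]
eef_rot: [0.001, 0.992, -0.13, -0.0]
wrist_force: [-2.9, -6.8, -1.3]
opening: 0.076
grasp_force: 59.6
```

Call:
servo_tool --motion '[[[0, -0.2, 0, 0, 1], [0, -0.3, 0, 0, 1], [0, -0.4, 0, 0, 1], [0, -0.4, 0, 0, 1]]]'

```text
time_s: 6.35
eef_pos: [0.4732, -0.125, 0.0754]
eef_rot: [0.001, 0.992, -0.13, -0.0]
wrist_force: [-3.1, -5.7, -1.5]
opening: 0.079
grasp_force: 59.6
```

Call:
servo_tool --motion '[[[0, -0.2, 0, 0, 1], [0, -0.4, 0, 0, 1], [0, -0.5, 0, 0, 1], [0, -0.5, 0, 0, 1]]]'

```text
time_s: 6.75
eef_pos: [0.4733, -0.123, 0.0754]
eef_rot: [0.004, 0.992, -0.13, -0.001]
wrist_force: [-11.2, -22.4, -1.9]
opening: 0.075
grasp_force: 60.2
```

Call:
servo_tool --motion '[[[0, -0.2, 0, 0, 1], [0, -0.3, 0, 0, 1], [0, -0.4, 0, 0, 1], [0, -0.4, 0, 0, 1]]]'

```text
time_s: 7.15
eef_pos: [0.473, -0.1216, 0.0753]
eef_rot: [0.006, 0.992, -0.13, -0.002]
wrist_force: [-19.0, -33.7, -1.2]
opening: 0.078
grasp_force: 64.5
```

Call:
servo_tool --motion '[[[0, 0.4, 0, 0, 1], [0, 2, 0, 0, 1], [0, 4.5, 0, 0, 1], [0, 7.5, 0, 0, 1], [1, 9, 0, 0, 1]]]'

```text
time_s: 7.65
eef_pos: [0.4612, -0.206, 0.0752]
eef_rot: [0.0, 0.991, -0.13, -0.0]
wrist_force: [0.4, -0.0, -2.0]
opening: 0.075
grasp_force: 60.0
```

```bash
python3 - <<'E'
from h import *
w=snap('wrist','w5');print(w['eef_pos'],w['eef_rot'])
X=cloud(w)
e=np.array([.2588,.9659]);n=np.array([-.9659,.2588])
S=X[...,:2]@e;TT=X[...,:2]@n;Z=X[...,2]
m=(Z>.045)&(Z<.08)&(S>-.01)&(S<.09)&(abs(TT+.5285)<.025)
print('butt',np.percentile(S[m],[.5,2]))
for k in np.arange(.01,.09,.004):
  q=m&(S>k)&(S<k+.004)
  if q.sum()>5: print(k.round(3),q.sum(),np.percentile(TT[q],[2,98]).round(4))
E
```

```text
[ 0.46118114 -0.20598373  0.07520075] [ 5.36747480e-05  9.91463991e-01 -1.30380436e-01 -3.07451137e-04]
butt [0.03163901 0.03191724]
0.03 1512 [-0.539  -0.5168]
0.034 422 [-0.5395 -0.5171]
0.038 223 [-0.5391 -0.5176]
0.042 298 [-0.5377 -0.5183]
0.046 258 [-0.5374 -0.5187]
0.05 80 [-0.5372 -0.5185]
0.054 20 [-0.5369 -0.5359]
0.058 266 [-0.5455 -0.5089]
0.062 86 [-0.5471 -0.5076]
```

Call:
servo_tool --motion '[[[3, 2, 0, -4, 1], [6, 4, 0, -8, 1], [9, 6.5, 0, -14, 1], [12, 8.5, 0, -20, 1], [13, 9.3, 2, -20, 1]]]'

```text
time_s: 8.2
eef_pos: [0.5681, -0.3321, 0.0586]
eef_rot: [0.003, 0.999, 0.045, 0.003]
wrist_force: [0.7, -1.4, -2.1]
opening: 0.078
grasp_force: 60.1
```

Call:
servo_tool --motion '[[[0, 0, 0.8, 0, 1], [0, 0, 1.6, 0, 1], [0, 0, 2.2, 0, 1], [0, 0, 2.5, 0, 1], [0, 0, 2.5, 0, 1]]]'

```text
time_s: 8.7
eef_pos: [0.5637, -0.3268, 0.0304]
eef_rot: [-0.0, 0.999, 0.045, -0.0]
wrist_force: [0.1, -0.1, -2.4]
opening: 0.076
grasp_force: 60.1
```

Call:
servo_tool --motion '[[[0, 0, 0.1, 0, 1], [0, 0, 0.1, 0, 1], [0, 0, 0.1, 0, -1], [0, 0, 0.1, 0, -1], [0, 0, 0.1, 0, -1]]]'

```text
time_s: 9.2
eef_pos: [0.5642, -0.3277, 0.0297]
eef_rot: [0.0, 0.999, 0.045, 0.0]
wrist_force: [0.2, 0.1, -0.6]
opening: 0.579
grasp_force: 0.0
```

Call:
servo_tool --motion '[[[0, 0, 0, 0, -1], [0, 0, 0, 0, -1], [0, 0, 0, 0, -1], [0, 0, -4, 0, -1], [0, 0, -9, 0, -1]]]'

```text
time_s: 9.7
eef_pos: [0.5619, -0.3259, 0.1168]
eef_rot: [-0.002, 0.999, 0.045, -0.003]
wrist_force: [1.0, -1.2, 0.3]
opening: 1.003
grasp_force: 0.0
```

Call:
servo_tool --motion '[[[0, 0, -5, 0, -1], [0, 0, -10, 0, -1], [0, 0, -14, 0, -1], [0, 0, -14, 0, -1]]]'

```text
time_s: 10.1
eef_pos: [0.5667, -0.3297, 0.2679]
eef_rot: [0.005, 0.999, 0.045, 0.005]
wrist_force: [1.2, -0.9, 0.8]
opening: 0.999
grasp_force: 0.0
```

```bash
python3 - <<'E'
from h import *
w=snap('wrist','w6');print(w['eef_pos'],w['eef_rot'])
X=cloud(w);Z=X[...,2];R=Ro.from_quat(w['eef_rot'][[1,2,3,0]]).as_matrix();T=(X-w['eef_pos'])@R
for x in np.arange(-.1,.1,.02):
  m=(T[...,0]>x)&(T[...,0]<x+.02)&(abs(T[...,1])<.035)&(Z>.006)&(Z<.04)
  if m.sum()>3:print(x.round(2),m.sum(),np.percentile(Z[m],97).round(4))
b=snap('side','d6')
im=b['pixels'][130:245,190:310,::-1]
cv2.imwrite('pics/d6c.png',cv2.resize(im,(620,594),interpolation=cv2.INTER_CUBIC))
E
```

```text
[ 0.56669416 -0.32966942  0.26794348] [0.00464705 0.9989767  0.04471029 0.0049939 ]
-0.1 91 0.015
-0.08 76 0.0148
-0.06 82 0.0154
-0.04 91 0.0156
-0.02 147 0.0166
0.0 288 0.0166
0.02 726 0.0238
0.04 405 0.0197
0.06 132 0.0072
0.08 117 0.0074
```

View pics/d6c.png

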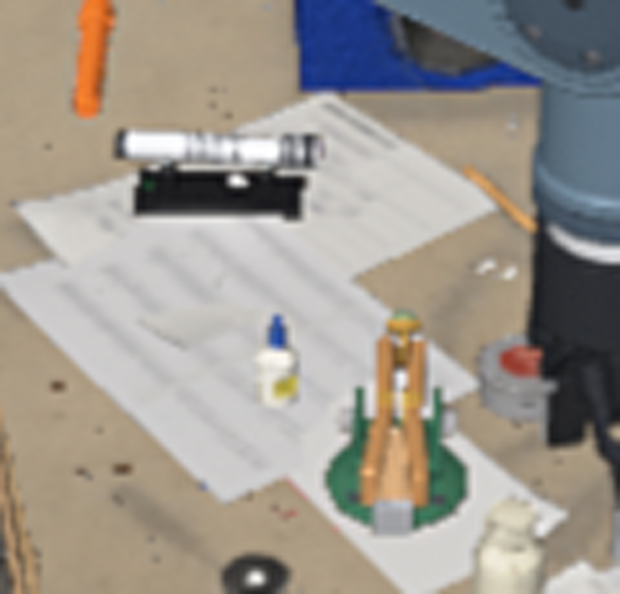

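Rest and lamp are at crop (220,170), with the lens on the right end at (318,150). The jaws and ring are at (403,325). Next I'll go between the ring and the lamp for a close measurement.

Call:
servo_tool --motion '[[[0, -4, 0, 4, -1], [0, -9, 0, 8, -1], [0, -14, 0, 12, -1], [-0.5, -19, 0, 16, -1], [-1, -24, 0, 23, -1]]]'

```text
time_s: 10.7
eef_pos: [0.5309, -0.0876, 0.2566]
eef_rot: [-0.001, 0.988, -0.157, -0.002]
wrist_force: [0.8, 0.3, -0.5]
opening: 0.998
grasp_force: 0.0
```

```bash
python3 - <<'E'
from h import *
o=ctrl.get_obs();p=o['eef_pos'];q=o['eef_rot'];R=Ro.from_quat(q[[1,2,3,0]]).as_matrix()
print(p,o['q'],np.degrees(np.arctan2(R[1,0],R[0,0])),(np.array([.5,.18,.25])-p)@R)
E
```

```text
[ 0.53086806 -0.08759762  0.25663549] [-3.84325870e-01  1.00871761e-01  1.69639006e+00  1.15575305e-04
  1.34877744e+00  1.50251541e+00] -18.10946174106152 [-0.11248678 -0.2447442   0.00723546]
```

Call:
servo_tool --motion '[[[-0.5, -4, 0, -8, -1], [-1, -8, 0, -16, -1], [-1.5, -13, 0, -25, -1], [-2, -18, 0, -33, -1], [-2.6, -22, 0, -42, -1]]]'

```text
time_s: 11.2
eef_pos: [0.5744, 0.1301, 0.2567]
eef_rot: [-0.001, 0.978, 0.209, -0.002]
wrist_force: [0.2, -0.5, 0.4]
opening: 1.003
grasp_force: 0.0
```

Call:
servo_tool --motion '[[[0, 0, 0, -8.5, -1], [0, 0, 0, -17, -1], [0, 0, 0, -25, -1], [0, 0, 0, -34, -1], [0, 0, 0, -42, -1]]]'

```text
time_s: 11.7
eef_pos: [0.5742, 0.1276, 0.2565]
eef_rot: [-0.001, 0.838, 0.545, -0.002]
wrist_force: [0.6, 0.4, 0.7]
opening: 0.999
grasp_force: 0.0
```

Call:
servo_tool --motion '[[[0, 0, 2, -8, -1], [0, 0, 3.5, -9, -1], [0, 0, 3.5, -9, -1]]]'

```text
time_s: 12.0
eef_pos: [0.5728, 0.1274, 0.2196]
eef_rot: [-0.002, 0.796, 0.606, -0.003]
wrist_force: [0.0, 1.0, 0.3]
opening: 1.003
grasp_force: 0.0
```

```bash
python3 - <<'E'
from h import *
w=snap('wrist','w7');print(w['eef_pos'],w['eef_rot'])
cv2.imwrite('pics/w7b.png',w['pixels'][...,::-1])
E
```

```text
[0.57282761 0.12739754 0.21956524] [-0.00246808  0.79581279  0.60552828 -0.00337841]
```

View pics/w7b.png

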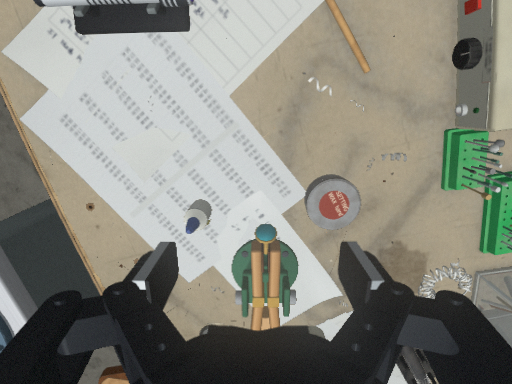

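The wrist view shows the turquoise stone at about (265,232) at the jaw end, the rest at (132,18), the glue at (198,216) and the tin at (332,202).

```bash
python3 - <<'E'
from h import *
w=load('w7');X=cloud(w)
hsv=cv2.cvtColor(w['pixels'],cv2.COLOR_RGB2HSV)
m=np.zeros(X.shape[:2],bool);m[218:245,250:282]=1
m&=(hsv[...,0]>80)&(hsv[...,0]<110)&(hsv[...,1]>90)&(X[...,2]>.03)
v,u=np.nonzero(m);print(m.sum(),u.min(),u.max(),v.min(),v.max())
P=X[m];e=np.array([.2588,.9659]);n=np.array([-.9659,.2588])
Q=np.c_[P[:,:2]@e,P[:,:2]@n,P[:,2]]
print(np.percentile(Q,[2,50,98],0),Q.mean(0))
c=Q.mean(0);V=np.linalg.svd(Q-c,full_matrices=False);print(V[1],V[2])
# hypothesised apex: ring centre(s0,.058)+.024*(cos,sin)
print(np.degrees(np.arctan2(V[2][2][2],V[2][2][0])), np.arctan2(V[2][2][2],V[2][2][0]))
d=load('d6');Y=cloud(d);hs=cv2.cvtColor(d['pixels'],cv2.COLOR_RGB2HSV)
# lamp, from side view: points z>.05 near rest
k=(Y[...,2]>.044)&(Y[...,2]<.075)&(Y[...,0]>.38)&(Y[...,0]<.60)&(Y[...,1]>.27)&(Y[...,1]<.39)
L=Y[k];c=L.mean(0);V=np.linalg.svd((L-c)[:,:2],full_matrices=False)[2][0];t=(L-c)[:,:2]@V
print('lamp',len(L),c,np.degrees(np.arctan2(V[1],V[0])),np.percentile(t,[0,1,99,100]),c[:2]+V*np.mean(np.percentile(t,[1,99])))
E
```

```text
172 257 274 227 240
[[ 0.21515752 -0.53599364  0.06874619]
 [ 0.22031807 -0.52699972  0.07355358]
 [ 0.22547218 -0.51860945  0.07706729]] [ 0.22017469 -0.52731116  0.07348045]
[0.06305246 0.04319581 0.01463633] [[ 0.06297485 -0.99516131 -0.07541977]
 [-0.78797054 -0.09595617  0.60818981]
 [-0.61248396  0.0211279  -0.79020061]]
-127.77923950531901 -2.230168445062227
lamp 178 [0.49454332 0.3302266  0.05117736] -16.36535681900312 [-0.08138816 -0.0806807   0.06866768  0.06963782] [0.48878016 0.33191901]
```

Call:
servo_tool --motion '[[[3, 0, 3, 0, -1], [4, 0, 6, 0, -1], [4, 0, 6, 0, -1]]]'

```text
time_s: 12.35
eef_pos: [0.5833, 0.167, 0.16]
eef_rot: [-0.002, 0.795, 0.606, -0.003]
wrist_force: [-0.7, -0.0, -1.2]
opening: 0.998
grasp_force: 0.0
```

```bash
python3 - <<'E'
from h import *
e=np.array([.2588,.9659]);n=np.array([-.9659,.2588])
w=snap('wrist','w8');print(w['eef_pos'],w['eef_rot']);s=snap('scene','s8')
for c,s0,dz in((w,.2026,0),(s,.2026,0)):
    X=cloud(c);hsv=cv2.cvtColor(c['pixels'],cv2.COLOR_RGB2HSV)
    S=X[...,:2]@e;T=X[...,:2]@n;Z=X[...,2]
    near=(abs(S-.22)<.03)&(abs(T+.5285)<.02)&(Z>.04)&(Z<.1)
    m=near&(hsv[...,0]>80)&(hsv[...,0]<110)&(hsv[...,1]>70)
    print(near.sum(),m.sum()); v,u=np.nonzero(near); print(u.min(),u.max(),v.min(),v.max())
    Q=np.c_[S[m],T[m],Z[m]];print(np.percentile(Q,[2,50,98],0).round(4))
    c0=Q.mean(0);V=np.linalg.svd(Q-c0,full_matrices=False)[2][2];print(c0,V,np.arctan2(-V[2],-V[0]),np.arctan2(V[2],V[0]))
    if c is w: crop1=cv2.resize(c['pixels'][max(v.min()-8,0):v.max()+12,u.min()-20:u.max()+20,::-1],(400,400))
    else: crop2=cv2.resize(c['pixels'][v.min()-8:v.max()+8,u.min()-12:u.max()+12,::-1],(400,400))
cv2.imwrite('pics/c8.png',np.hstack([crop1,crop2]))
E
```

```text
[0.58330851 0.16698604 0.16002474] [-0.00223332  0.79512318  0.60643499 -0.00327665]
1128 392
249 283 289 330
[[ 0.2156 -0.5364  0.0634]
 [ 0.2225 -0.5272  0.0714]
 [ 0.2272 -0.519   0.0768]]
[ 0.22216354 -0.52745714  0.07110782] [-0.76770797  0.01838469 -0.64053608] 0.6953371604443043 -2.4462554931454887
89 9
260 272 189 200
[[ 0.2207 -0.5268  0.0647]
 [ 0.2241 -0.525   0.0713]
 [ 0.2274 -0.5182  0.0751]]
[ 0.22421149 -0.52282105  0.07085229] [0.85884622 0.02968877 0.51137242] -2.604549148065483 0.5370435055243102
```

View pics/c8.png

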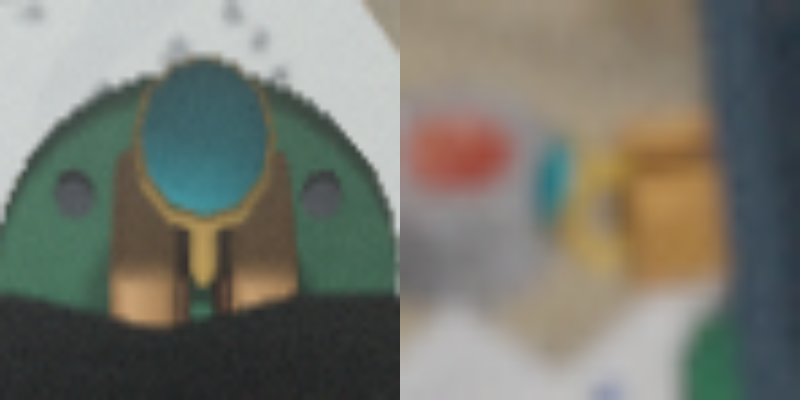

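The left crop shows the whole stone, centred at crop (205,137) with its gold cup rim. Elevation estimates scatter from 0.47 to 0.70, so I'll fit the outline as a 3D circle over both wrist views.

```bash
python3 - <<'E'
from h import *
from scipy.optimize import least_squares
e=np.array([.2588,.9659,0]);n=np.array([-.9659,.2588,0]);z=np.array([0,0,1.])
views=[]
for f,box in(('w7',(218,248,248,284)),('w8',(284,325,245,288))):
    c=load(f);hsv=cv2.cvtColor(c['pixels'],cv2.COLOR_RGB2HSV)
    m=np.zeros(hsv.shape[:2],np.uint8);a,b,l,r=box
    q=hsv[a:b,l:r];m[a:b,l:r]=((q[...,0]>85)&(q[...,0]<110)&(q[...,1]>70))
    nl,lab,st,_=cv2.connectedComponentsWithStats(m);k=1+np.argmax(st[1:,4]);m=(lab==k).astype(np.uint8)
    cn=max(cv2.findContours(m,cv2.RETR_EXTERNAL,cv2.CHAIN_APPROX_NONE)[0],key=len)
    E=cv2.fitEllipse(cv2.convexHull(cn));print(f,st[k],E)
    views.append((c,E))
def proj(c,X):
    R=Ro.from_quat(c['eef_rot'][[1,2,3,0]]).as_matrix();Y=(X-c['eef_pos'])@R
    h=np.array(c['hand_eye']);Y=(Y-h[:3,3])@h[:3,:3]
    K=np.array([[c['fx'],0,c['cx']],[0,c['fy'],c['cy']],[0,0,1]])
    return cv2.projectPoints(Y,np.zeros(3),np.zeros(3),K,np.array([c['k1'],0,0,0]))[0][:,0]
th=np.linspace(0,2*np.pi,48,endpoint=False)
def res(p,out=0):
    s,t,h,el,r=p;C=s*e+t*n+h*z;b=-np.sin(el)*e+np.cos(el)*z
    X=C+r*(np.outer(np.cos(th),n)+np.outer(np.sin(th),b));o=[]
    for c,E in views:
        d=proj(c,X)-np.array(E[0]);a=np.radians(E[2])
        x=d@[np.cos(a),np.sin(a)];y=d@[-np.sin(a),np.cos(a)]
        A,B=E[1][0]/2+.3,E[1][1]/2+.3
        o.append((np.hypot(x/A,y/B)-1)*(A+B)/2)
    return np.concatenate(o+[[(r-.011)/.001*5]])
for el0 in(.3,.7):
    f=least_squares(res,[.222,-.5275,.07,el0,.011]);print(f.x.round(4),f.cost, np.sqrt(np.linalg.inv(f.jac.T@f.jac).diagonal())*.5)
E
```

```text
w7 [256 225  19  16 242] ((265.49639892578125, 232.2816619873047), (16.07010841369629, 19.07619857788086), 89.35176086425781)
w8 [256 291  22  23 391] ((266.4609069824219, 301.8157653808594), (22.017011642456055, 22.186023712158203), 34.14219284057617)
[ 0.2195 -0.5276  0.0673  0.5048  0.0106] 3.9582898669076476 [3.09045166e-04 7.29524572e-05 4.69597296e-04 2.07241412e-02
 6.52693984e-05]
[ 0.2195 -0.5276  0.0673  0.5048  0.0106] 3.9582898669074136 [3.09045162e-04 7.29524569e-05 4.69597291e-04 2.07241413e-02
 6.52694007e-05]
```

Call:
servo_tool --motion '[[[2, -2, -4, -8, -1], [5, -5, -4, -16, -1], [8, -8, -4, -25, -1], [11, -11, -4, -33, -1], [13, -13, -4, -42, -1]]]'

```text
time_s: 12.95
eef_pos: [0.4947, 0.3276, 0.2074]
eef_rot: [0.001, 0.525, 0.851, 0.002]
wrist_force: [0.1, 0.8, -0.6]
opening: 1.002
grasp_force: 0.0
```

Call:
servo_tool --motion '[[[0, 0, 0, -8.5, -1], [0, 0, 0, -17, -1], [0, 0, 0, -25, -1], [0, 0, 0, -34, -1], [0, 0, 0, -42, -1]]]'

```text
time_s: 13.45
eef_pos: [0.4963, 0.3255, 0.2072]
eef_rot: [0.002, 0.186, 0.983, 0.001]
wrist_force: [-0.0, -0.2, 0.2]
opening: 1.001
grasp_force: 0.0
```

Call:
servo_tool --motion '[[[0, 0, 0, -4, -1], [0, 0, 0, -4, -1]]]'

```text
time_s: 13.65
eef_pos: [0.4962, 0.3255, 0.2069]
eef_rot: [0.002, 0.154, 0.988, 0.001]
wrist_force: [0.4, -0.6, 0.9]
opening: 0.999
grasp_force: 0.0
```

```bash
python3 - <<'E'
from h import *
w=snap('wrist','w9');print(w['eef_pos'],w['eef_rot'])
X=cloud(w);R=Ro.from_quat(w['eef_rot'][[1,2,3,0]]).as_matrix();T=(X-w['eef_pos'])@R
m=(X[...,2]>.05)&(X[...,2]<.075)&(abs(X[...,0]-.49)<.12)&(abs(X[...,1]-.33)<.08)&(T[...,2]>.08)
t=T[m];c=cv2.minAreaRect(t[:,:2].astype(np.float32));print(len(t),c,X[m][:,2].max())
for x in np.arange(-.1,.12,.01):
    k=t[(t[:,0]>x)&(t[:,0]<x+.01)]
    if len(k)>5: print(x.round(3),len(k),np.percentile(k[:,1],[2,98]).round(4),k[:,1].mean().round(4),np.percentile(-k[:,2]+w['eef_pos'][2],98).round(4))
m2=(X[...,2]>.008)&(X[...,2]<.016)&(abs(X[...,0]-.49)<.12)&(abs(X[...,1]-.33)<.08);t2=T[m2]
print('foot',cv2.minAreaRect(t2[:,:2].astype(np.float32)))
cv2.imwrite('pics/w9b.png',w['pixels'][...,::-1])
E
```

```text
[0.49619628 0.32549766 0.20687831] [1.63914833e-03 1.54380529e-01 9.88009737e-01 8.51610550e-04]
3030 ((0.011514157056808472, 0.011355575174093246), (0.0268083605915308, 0.14990130066871643), 88.41152954101562) 0.06178506589100499
-0.07 58 [0.0018 0.0255] 0.013 0.0593
-0.06 192 [0.0007 0.0254] 0.0129 0.0597
-0.05 217 [-0.0004  0.0252] 0.0126 0.0601
-0.04 237 [0.0007 0.0249] 0.0122 0.0599
-0.03 171 [0.0028 0.0215] 0.0119 0.0572
-0.02 177 [0.0027 0.0213] 0.0118 0.0574
-0.01 175 [0.0022 0.0211] 0.0114 0.0573
-0.0 194 [0.0017 0.0209] 0.011 0.0577
0.01 188 [0.0017 0.0197] 0.0107 0.0577
0.02 204 [0.0007 0.0196] 0.0104 0.0574
0.03 200 [0.0007 0.0193] 0.01 0.0577
0.04 214 [0.0006 0.0191] 0.0097 0.0574
0.05 204 [0.0006 0.0189] 0.0095 0.0574
0.06 226 [-0.0003  0.0187] 0.0092 0.0573
0.07 225 [-0.0003  0.0186] 0.0089 0.0573
0.08 148 [-0.0003  0.0175] 0.0086 0.0571
foot ((0.038956835865974426, 0.005145903676748276), (0.07288774102926254, 0.18423734605312347), 77.87643432617188)
```

View pics/w9b.png

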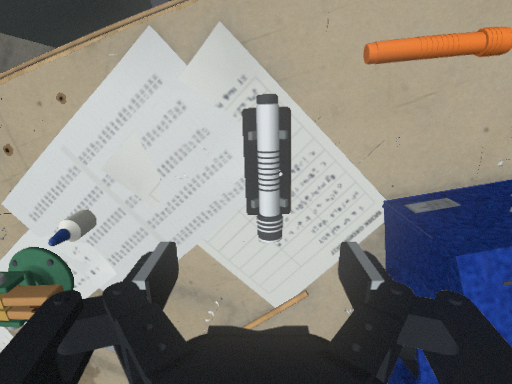

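The lamp is at (268,168) with its head and lens at the lower end (270,235). The orange look-alike (440,45) is well clear.

Call:
servo_tool --motion '[[[0.8, 0.8, 3, -1.7, -1], [1.1, 1.1, 6, -1.7, -1], [1.1, 1.1, 10, -1.7, -1], [1.1, 1.1, 13, -1.7, -1], [1.1, 1.1, 15.5, -1.7, -1]]]'

```text
time_s: 14.2
eef_pos: [0.4878, 0.3393, 0.0484]
eef_rot: [-0.0, 0.141, 0.99, -0.0]
wrist_force: [0.3, -0.0, -0.2]
opening: 0.998
grasp_force: 0.0
```

Call:
servo_tool --motion '[[[0, 0, 0, 0, -1], [0, 0, 0, 0, -1]]]'

```text
time_s: 14.4
eef_pos: [0.4884, 0.3396, 0.0502]
eef_rot: [0.0, 0.14, 0.99, 0.0]
wrist_force: [0.2, 0.7, 0.5]
opening: 0.999
grasp_force: 0.0
```

Call:
servo_tool --motion '[[[0, 0, 0, 0, 1], [0, 0, 0, 0, 1], [0, 0, 0, 0, 1], [0, 0, 0, 0, 1], [0, 0, 0, 0, 1]]]'

```text
time_s: 14.9
eef_pos: [0.4881, 0.3398, 0.0501]
eef_rot: [0.0, 0.139, 0.99, 0.0]
wrist_force: [-0.9, -0.5, 4.4]
opening: 0.237
grasp_force: 58.4
```

Call:
servo_tool --motion '[[[0, 0, 0, 0, 1], [0, 0, 0, 0, 1]]]'

```text
time_s: 15.1
eef_pos: [0.4881, 0.3398, 0.05]
eef_rot: [0.0, 0.139, 0.99, 0.0]
wrist_force: [-1.3, -0.4, 6.4]
opening: 0.238
grasp_force: 58.5
```

I've thought through the tilt, because the tool itself can't pitch. The beam must point about 0.52 rad down, so I'll grip the lamp by its head, just ahead of the front saddle. Pressing down there levers the tail up about that saddle. I'm releasing and regripping at lamp x≈+60 mm.

Call:
servo_tool --motion '[[[0, 0, 0, 0, -1], [0, 0, 0, 0, -1], [0, 0, 0, 0, -1], [0, 0, 0, 0, -1], [0, 0, 0, 0, -1]]]'

```text
time_s: 15.6
eef_pos: [0.4877, 0.3396, 0.0491]
eef_rot: [-0.0, 0.139, 0.99, -0.0]
wrist_force: [-1.7, -0.5, -0.2]
opening: 1.0
grasp_force: 0.0
```

Call:
servo_tool --motion '[[[0, 0, -4, 0, -1], [-3, 0, -5, 0, -1], [-6, 0, -5, 0, -1], [-6, 0, -2, 0, -1], [-6, 0, -0.8, 0, -1]]]'

```text
time_s: 16.1
eef_pos: [0.5449, 0.3222, 0.0553]
eef_rot: [-0.001, 0.14, 0.99, -0.001]
wrist_force: [-0.4, 0.3, -0.3]
opening: 1.002
grasp_force: 0.0
```

Call:
servo_tool --motion '[[[0, 0, 0, 0, 1], [0, 0, 0, 0, 1], [0, 0, 0, 0, 1], [0, 0, 0, 0, 1], [0, 0, 0, 0, 1]]]'

```text
time_s: 16.6
eef_pos: [0.5459, 0.3234, 0.0586]
eef_rot: [0.001, 0.139, 0.99, 0.0]
wrist_force: [-1.7, -0.7, 3.8]
opening: 0.306
grasp_force: 58.7
```

Call:
servo_tool --motion '[[[0, 0, 0, 0, 1], [0, 0, 0.2, 0, 1], [0, 0, 0.4, 0, 1], [0, 0, 0.6, 0, 1], [0, 0, 0.7, 0, 1]]]'

```text
time_s: 17.1
eef_pos: [0.5482, 0.3231, 0.054]
eef_rot: [0.003, 0.139, 0.99, 0.001]
wrist_force: [-1.7, -5.5, 19.5]
opening: 0.303
grasp_force: 62.3
```

```bash
cat > tilt.py <<'E'
from h import *
import sys
def run(f):
    w=snap('wrist',f);o=ctrl.get_obs();print(w['eef_pos'].round(4),w['eef_rot'].round(3),o['wrist_force'].round(1))
    X=cloud(w);R=Ro.from_quat(w['eef_rot'][[1,2,3,0]]).as_matrix();T=(X-w['eef_pos'])@R
    m=(abs(T[...,1])<.02)&(T[...,0]>.015)&(T[...,0]<.15)&(T[...,2]<.03)&(T[...,2]>-.09)
    t=T[m];xs=[];zs=[];ys=[]
    for x in np.arange(.02,.145,.01):
        k=t[(t[:,0]>x)&(t[:,0]<x+.01)]
        if len(k)>8: xs.append(x+.005);zs.append(np.percentile(k[:,2],5));ys.append(k[:,1].mean());
    print(np.c_[xs,ys,zs].round(4).tolist())
    p=np.polyfit(xs,zs,1);print('tilt(head down +)',-np.arctan(p[0]),'yaw',np.polyfit(xs,ys,1)[0],'xmax',t[:,0].max())
run(sys.argv[1])
E
python3 tilt.py wa
```

```text
[0.5482 0.3231 0.054 ] [0.003 0.139 0.99  0.001] [-1.6 -5.7 18. ]
[[0.025, -0.0, -0.0031], [0.035, 0.0002, -0.0042], [0.045, -0.0001, -0.0058], [0.055, -0.0002, -0.0072], [0.065, -0.0003, -0.0086], [0.075, -0.0003, -0.0102], [0.085, -0.0003, -0.0113], [0.095, -0.0, -0.0124], [0.105, -0.0004, -0.0138], [0.115, -0.0006, -0.0091]]
tilt(head down +) 0.10162387743086079 yaw -0.005614408874557525 xmax 0.11213932215961185
```

The lamp is pivoting (about 0.14 rad so far at 19 N), so I'm continuing.

Call:
servo_tool --motion '[[[0, 0, 0.2, 0, 1], [0, 0, 0.4, 0, 1], [0, 0, 0.6, 0, 1], [0, 0, 0.7, 0, 1], [0, 0, 0.7, 0, 1]]]'

```text
time_s: 17.65
eef_pos: [0.5499, 0.3227, 0.0478]
eef_rot: [0.004, 0.139, 0.99, 0.001]
wrist_force: [1.8, -7.8, 18.4]
opening: 0.302
grasp_force: 64.5
```

```bash
python3 tilt.py wb
```

```text
[0.5499 0.3227 0.0478] [0.004 0.139 0.99  0.001] [ 2.8 -6.6 18.8]
[[0.025, 0.0, -0.0103], [0.035, -0.0, -0.0136], [0.045, -0.0, -0.0169], [0.055, -0.0001, -0.0199], [0.065, -0.0002, -0.0229], [0.075, -0.0001, -0.0264], [0.085, -0.0002, -0.0295], [0.095, -0.0001, -0.0326], [0.105, -0.0002, -0.0337]]
tilt(head down +) 0.29439973069439984 yaw -0.0022087312745728413 xmax 0.1054721699358044
```

Call:
servo_tool --motion '[[[0, 0, 0.2, 0, 1], [0, 0, 0.4, 0, 1], [0, 0, 0.5, 0, 1], [0, 0, 0.6, 0, 1], [0, 0, 0.6, 0, 1]]]'

```text
time_s: 18.2
eef_pos: [0.5505, 0.3226, 0.0421]
eef_rot: [0.005, 0.139, 0.99, 0.001]
wrist_force: [2.6, -7.8, 20.3]
opening: 0.306
grasp_force: 68.5
```

```bash
python3 tilt.py wc
```

```text
[0.5505 0.3226 0.0421] [0.005 0.139 0.99  0.001] [ 3.7 -8.4 19.8]
[[0.025, 0.0001, -0.0179], [0.035, 0.0001, -0.0223], [0.045, 0.0001, -0.0273], [0.055, 0.0001, -0.0324], [0.065, -0.0001, -0.0375], [0.075, 0.0, -0.0423], [0.085, -0.0002, -0.0474], [0.095, 0.0001, -0.0507], [0.105, 0.0058, -0.005], [0.115, 0.0192, 0.0284], [0.125, 0.0192, 0.0284]]
tilt(head down +) -0.39214650377859084 yaw 0.17165766837455892 xmax 0.12315015268458997
```

Call:
servo_tool --motion '[[[0, 0, -2, 0, 1], [0, 0, -5, 0, 1], [0, 0, -9, 0, 1], [0, 0, -12, 0, 1], [0, 0, -12, 0, 1]]]'

```text
time_s: 18.75
eef_pos: [0.5485, 0.3243, 0.1629]
eef_rot: [0.004, 0.139, 0.99, 0.002]
wrist_force: [0.6, 0.6, -1.3]
opening: 0.301
grasp_force: 65.8
```

```bash
python3 tilt.py wd; python3 - <<'E'
from h import *
w=load('wd');d=snap('side','sd');s=snap('scene','ss')
def crop(c,P,r):
    q=c['R']@P+c['t'];u=int(c['fx']*q[0]/q[2]+c['cx']);v=int(c['fy']*q[1]/q[2]+c['cy']);print(u,v)
    v=max(v,r);return cv2.resize(c['pixels'][v-r:v+r,u-r:u+r,::-1],(400,400),interpolation=cv2.INTER_CUBIC)
P=w['eef_pos']
cv2.imwrite('pics/c9.png',np.hstack([crop(d,P,45),crop(s,P,45)]))
E
```

```text
[0.5485 0.3243 0.1629] [0.004 0.139 0.99  0.002] [-0.9  0.8 -1.4]
[[0.025, 0.0003, -0.017], [0.035, 0.0001, -0.0203], [0.045, 0.0, -0.0247], [0.055, -0.0001, -0.0292], [0.065, -0.0002, -0.0335], [0.075, -0.0002, -0.0379], [0.085, -0.0003, -0.0423], [0.095, -0.0004, -0.046], [0.105, 0.002, -0.0391]]
tilt(head down +) 0.3361299557842657 yaw 0.008117679577916087 xmax 0.10093614280436118
247 130
187 186
```

View pics/c9.png

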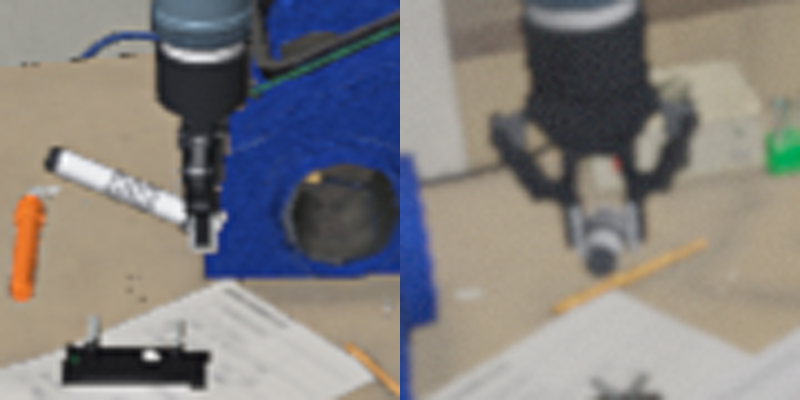

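The lamp is held at about 0.41 rad, with its head in the pads and lens free; the side crop shows it and the empty rest. I'd like a bit more tilt, so I'll press once more on the same saddle.

Call:
servo_tool --motion '[[[0, 0, 4, 0, 1], [0, 0, 8, 0, 1], [0, 0, 11, 0, 1], [0, 0, 12, 0, 1], [0, 0, 12.3, 0, 1]]]'

```text
time_s: 19.4
eef_pos: [0.5472, 0.323, 0.0367]
eef_rot: [0.001, 0.139, 0.99, -0.0]
wrist_force: [-12.0, -8.9, 45.7]
opening: 0.302
grasp_force: 104.0
```

Call:
servo_tool --motion '[[[0, 0, 0.1, 0, 1], [0, 0, 0.2, 0, 1], [0, 0, 0.2, 0, 1]]]'

```text
time_s: 19.7
eef_pos: [0.5472, 0.323, 0.0367]
eef_rot: [0.001, 0.139, 0.99, -0.0]
wrist_force: [-9.2, -7.9, 39.2]
opening: 0.302
grasp_force: 101.0
```

```bash
python3 tilt.py we
```

```text
[0.5472 0.323  0.0367] [ 0.001  0.139  0.99  -0.   ] [-9.5 -7.3 38.4]
[[0.025, 0.0007, -0.0288], [0.035, 0.0008, -0.0367], [0.045, 0.0004, -0.0437], [0.055, -0.0, -0.0504], [0.065, -0.0, -0.0572], [0.075, -0.0002, -0.0632], [0.085, -0.0009, -0.0625], [0.095, 0.019, -0.0087]]
tilt(head down +) 0.06477758123027787 yaw 0.1404824576057294 xmax 0.10068035778888831
```

Call:
servo_tool --motion '[[[0, 0, -2, 0, 1], [0, 0, -5, 0, 1], [0, 0, -9, 0, 1], [0, 0, -12.5, 0, 1], [0, 0, -12.5, 0, 1]]]'

```text
time_s: 20.25
eef_pos: [0.5477, 0.324, 0.1612]
eef_rot: [0.003, 0.139, 0.99, 0.002]
wrist_force: [0.1, 0.1, -1.3]
opening: 0.301
grasp_force: 77.5
```

```bash
python3 tilt.py wf;python3 - <<'E'
from h import *
# lens/head end: from scene depth, points around the tool below TCP on the -x side
s=snap('scene','sf');p=load('wf');R=Ro.from_quat(p['eef_rot'][[1,2,3,0]]).as_matrix()
for c in(s,snap('side','df')):
    T=(cloud(c)-p['eef_pos'])@R
    m=(T[...,0]<.03)&(T[...,0]>-.05)&(abs(T[...,1])<.018)&(abs(T[...,2])<.05)
    t=T[m];print(len(t));k=t[t[:,0]<-.012];print(len(k),np.percentile(t,[2,50,98],0).round(4).tolist(),k.round(4)[:12].tolist())
E
```

```text
[0.5477 0.324  0.1612] [0.003 0.139 0.99  0.002] [-0.1  0.  -2.6]
[[0.025, 0.0002, -0.07], [0.035, 0.0001, -0.0369], [0.045, 0.0002, -0.0438], [0.055, 0.0001, -0.0505], [0.065, -0.0, -0.0575], [0.075, -0.0001, -0.0633], [0.085, -0.0009, -0.0626]]
tilt(head down +) 0.15735919565258127 yaw -0.01430747113217194 xmax 0.08984518283093207
115
0 [[-0.0008, -0.0176, -0.0494], [0.0138, -0.0081, -0.0081], [0.022, 0.0178, 0.0247]] []
43
7 [[-0.0167, -0.0178, -0.0447], [0.0192, -0.0102, -0.0073], [0.0296, 0.0079, 0.019]] [[-0.0165, 0.0061, -0.0441], [-0.0165, 0.0056, -0.0403], [-0.0166, 0.0033, -0.0375], [-0.0133, -0.0051, 0.003], [-0.0136, -0.0081, 0.0054], [-0.017, -0.0054, 0.0069], [-0.0138, -0.0113, 0.0078]]
```

Tilt is now 0.60 rad, which is close enough. I'm carrying the lamp round to an approach pose in front of the stone.

Call:
servo_tool --motion '[[[-2.5, -3.5, 0, 0, 1], [-5, -7, 0, 6, 1], [-7, -10, 0, 14, 1], [-8.5, -12.3, 0, 22, 1], [-8.5, -12.3, 0, 30, 1]]]'

```text
time_s: 20.9
eef_pos: [0.5927, 0.1775, 0.1538]
eef_rot: [-0.002, 0.395, 0.919, -0.002]
wrist_force: [-0.1, 0.5, -1.2]
opening: 0.308
grasp_force: 77.6
```

Call:
servo_tool --motion '[[[0, 0, 0, 8, 1], [0, 0, 0, 16, 1], [0, 0, 0, 24, 1], [0, 0, 0, 32, 1], [0, 0, 0, 40, 1]]]'

```text
time_s: 21.4
eef_pos: [0.5913, 0.1811, 0.1536]
eef_rot: [-0.002, 0.684, 0.729, -0.002]
wrist_force: [0.7, -0.3, -1.9]
opening: 0.304
grasp_force: 77.7
```

Call:
servo_tool --motion '[[[0, 0, 0, 8, 1], [0, 0, 0, 16, 1], [0, 0, 0, 19, 1], [0, 0, 0, 19, 1]]]'

```text
time_s: 21.8
eef_pos: [0.5914, 0.1812, 0.154]
eef_rot: [-0.001, 0.793, 0.609, -0.002]
wrist_force: [-0.7, 0.3, -1.7]
opening: 0.31
grasp_force: 77.7
```

```bash
python3 tilt.py wg;python3 - <<'E'
from h import *
o=load('wg');p=o['eef_pos'];R=Ro.from_quat(o['eef_rot'][[1,2,3,0]]).as_matrix();print(np.degrees(np.arctan2(R[1,0],R[0,0])),(np.array([.5779,.1179,.0986])-p)@R)
E
```

```text
[0.5914 0.1812 0.154 ] [-0.001  0.793  0.609 -0.002] [ 0.8 -0.5 -0.6]
[[0.025, 0.0002, -0.0743], [0.035, 0.0004, -0.0352], [0.045, 0.0003, -0.0428], [0.055, 0.0003, -0.05], [0.065, 0.0003, -0.0565], [0.075, 0.0001, -0.0632], [0.085, -0.0005, -0.063]]
tilt(head down +) 0.12698474636782986 yaw -0.009848163026545141 xmax 0.09053626252420593
74.98181978273905 [-0.0644846   0.00363744  0.05547535]
```

Call:
servo_tool --motion '[[[-1.5, 0.1, 2, 0, 1], [-3, 0.3, 3.5, 0, 1], [-4, 0.35, 4.5, 0, 1], [-5, 0.35, 5, 0, 1], [-5.4, 0.35, 5.3, 0, 1]]]'

```text
time_s: 22.35
eef_pos: [0.5821, 0.1275, 0.1035]
eef_rot: [-0.0, 0.793, 0.609, -0.001]
wrist_force: [-0.5, 0.8, -1.9]
opening: 0.302
grasp_force: 77.7
```

```bash
python3 - <<'E'
from h import *
e=np.array([.2588,.9659,0]);n=np.array([-.9659,.2588,0]);zz=np.array([0,0,1.])
o=ctrl.get_obs();p=o['eef_pos'];R=Ro.from_quat(o['eef_rot'][[1,2,3,0]]).as_matrix();print(p,np.degrees(np.arctan2(R[1,0],R[0,0])),(np.array([.5779,.1179,.0986])-p)@R,o['dq'])
s=snap('scene','sh');d=snap('side','dh')
def crop(c,P,r):
    q=c['R']@P+c['t'];u=int(c['fx']*q[0]/q[2]+c['cx']);v=int(c['fy']*q[1]/q[2]+c['cy']);print(u,v)
    return cv2.resize(c['pixels'][v-r:v+r,u-r:u+r,::-1],(400,400),interpolation=cv2.INTER_CUBIC)
P=.235*e-.5277*n+.08*zz
cv2.imwrite('pics/c10.png',np.hstack([crop(d,P,25),crop(s,P,25)]))
for c in(s,d):
    X=cloud(c);S=X@e;T=X@n;Z=X[...,2]
    m=(abs(T+.5277)<.02)&(S>.205)&(S<.30)&(Z>.05)&(Z<.14)
    u=np.nonzero(m)
    hs=cv2.cvtColor(c['pixels'],cv2.COLOR_RGB2HSV)[m]
    print(m.sum());A=np.c_[S[m],T[m],Z[m]]
    for b in np.arange(.205,.30,.01):
        k=(A[:,0]>b)&(A[:,0]<b+.01)
        if k.sum(): print(b.round(3),k.sum(),A[k].min(0).round(3),A[k].max(0).round(3))
E
```

```text
[0.5821466  0.12748721 0.10348645] 74.98696940544114 [-0.01035793 -0.0016119   0.00489292] [-0.05456497 -0.00358339  0.04022866  0.00582985 -0.06619046 -0.05319197]
267 185
257 189
105
0.205 9 [ 0.208 -0.529  0.052] [ 0.215 -0.52   0.076]
0.215 20 [ 0.215 -0.534  0.052] [ 0.225 -0.512  0.077]
0.225 6 [ 0.225 -0.532  0.06 ] [ 0.228 -0.519  0.068]
0.255 2 [ 0.261 -0.52   0.1  ] [ 0.262 -0.516  0.102]
0.265 8 [ 0.266 -0.511  0.08 ] [ 0.273 -0.508  0.108]
0.275 9 [ 0.276 -0.513  0.078] [ 0.283 -0.509  0.107]
0.285 38 [ 0.285 -0.544  0.082] [ 0.295 -0.508  0.134]
0.295 13 [ 0.296 -0.527  0.097] [ 0.3   -0.517  0.127]
187
0.205 22 [ 0.207 -0.54   0.057] [ 0.214 -0.519  0.075]
0.215 3 [ 0.215 -0.536  0.06 ] [ 0.216 -0.519  0.073]
0.245 3 [ 0.253 -0.541  0.102] [ 0.254 -0.514  0.115]
0.255 67 [ 0.256 -0.548  0.087] [ 0.265 -0.51   0.138]
0.265 50 [ 0.265 -0.547  0.076] [ 0.275 -0.51   0.122]
0.275 18 [ 0.275 -0.54   0.106] [ 0.285 -0.519  0.123]
0.285 18 [ 0.285 -0.54   0.112] [ 0.295 -0.522  0.126]
0.295 6 [ 0.295 -0.539  0.123] [ 0.3   -0.526  0.128]
```

View pics/c10.png

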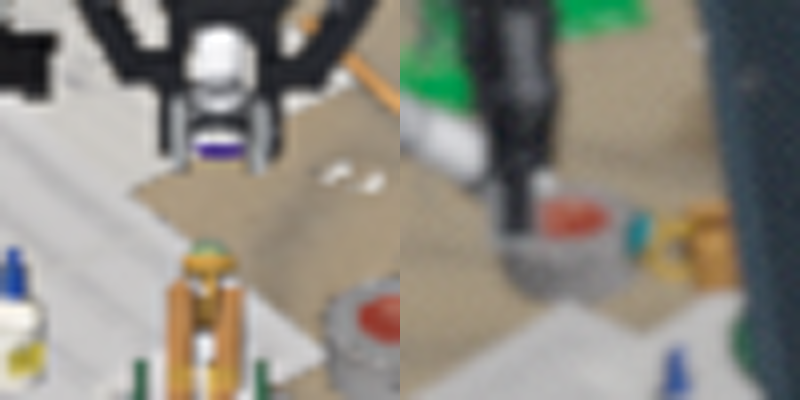

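The side crop shows the lens (violet, 218,150) facing the stone (208,250) and laterally aligned; the scene crop shows the stone at (640,232). Now the final approach.

Call:
servo_tool --motion '[[[-0.3, 0, 0.2, 0, 1], [-0.6, -0.1, 0.3, 0, 1], [-0.8, -0.1, 0.4, 0, 1], [-0.8, -0.1, 0.4, 0, 1], [-0.8, -0.1, 0.4, 0, 1]]]'

```text
time_s: 22.95
eef_pos: [0.5797, 0.121, 0.1004]
eef_rot: [0.0, 0.793, 0.609, 0.0]
wrist_force: [0.0, 0.8, -0.8]
opening: 0.308
grasp_force: 77.7
```

```bash
python3 tilt.py wi; python3 - <<'E'
from h import *
o=ctrl.get_obs();p=o['eef_pos'];R=Ro.from_quat(o['eef_rot'][[1,2,3,0]]).as_matrix();print(p,(np.array([.5779,.1179,.0986])-p)@R,o['dq'].round(3))
E
```

```text
[0.5797 0.121  0.1004] [0.    0.793 0.609 0.   ] [ 0.5 -0.5 -1. ]
[[0.025, 0.0003, -0.0742], [0.035, 0.0004, -0.0352], [0.045, 0.0003, -0.0428], [0.055, 0.0003, -0.0501], [0.065, 0.0002, -0.0566], [0.075, 0.0001, -0.0632], [0.085, -0.0006, -0.063]]
tilt(head down +) 0.12818522835911927 yaw -0.011917767107911842 xmax 0.09199901364523193
[0.57976061 0.12099362 0.10044054] [-0.00346987 -0.00099744  0.00183986] [-0.001  0.002 -0.002 -0.    -0.002 -0.   ]
```

Call:
servo_tool --motion '[[[-0.2, -0.1, -0.1, 0, 1], [-0.2, -0.1, -0.1, 0, 1], [-0.2, -0.1, -0.1, 0, 1], [-0.2, -0.1, -0.1, 0, 1], [-0.2, -0.1, -0.1, 0, 1]]]'

```text
time_s: 23.5
eef_pos: [0.5782, 0.1192, 0.1013]
eef_rot: [-0.0, 0.793, 0.609, 0.0]
wrist_force: [0.4, 0.1, -0.8]
opening: 0.306
grasp_force: 77.7
```

Call:
servo_tool --motion '[[[0, 0, 0, 0, 1], [0, 0, 0, 0, 1], [0, 0, 0, 0, 1], [0, 0, 0, 0, 1], [0, 0, 0, 0, 1]]]'

```text
time_s: 24.0
eef_pos: [0.5782, 0.1192, 0.1013]
eef_rot: [0.0, 0.793, 0.609, 0.0]
wrist_force: [0.4, 0.4, -0.9]
opening: 0.304
grasp_force: 77.7
```

Call:
servo_tool --motion '[[[0, 0, 0, 0, 1], [0, 0, 0, 0, 1], [0, 0, 0, 0, 1], [0, 0, 0, 0, 1], [0, 0, 0, 0, 1]]]'

```text
time_s: 24.5
eef_pos: [0.5782, 0.1192, 0.1013]
eef_rot: [0.0, 0.793, 0.609, 0.0]
wrist_force: [0.6, -0.4, -1.8]
opening: 0.306
grasp_force: 77.7
```

Call:
servo_tool --motion '[[[0, 0, 0, 0, 1], [0, 0, 0, 0, 1], [0, 0, 0, 0, 1], [0, 0, 0, 0, 1], [0, 0, 0, 0, 1]]]'

```text
time_s: 25.0
eef_pos: [0.5782, 0.1192, 0.1013]
eef_rot: [0.0, 0.793, 0.609, 0.0]
wrist_force: [-1.0, -0.1, -1.8]
opening: 0.303
grasp_force: 77.7
```

Call:
servo_tool --motion '[[[0, 0, 0, 0, 1], [0, 0, 0, 0, 1], [0, 0, 0, 0, 1], [0, 0, 0, 0, 1], [0, 0, 0, 0, 1]]]'

```text
time_s: 25.5
eef_pos: [0.5782, 0.1192, 0.1013]
eef_rot: [0.0, 0.793, 0.609, 0.0]
wrist_force: [-0.1, 0.2, -1.6]
opening: 0.304
grasp_force: 77.7
```

Call:
servo_tool --motion '[[[0, 0, 0, 0, 1], [0, 0, 0, 0, 1], [0, 0, 0, 0, 1], [0, 0, 0, 0, 1], [0, 0, 0, 0, 1]]]'

```text
time_s: 26.0
eef_pos: [0.5782, 0.1192, 0.1013]
eef_rot: [0.0, 0.793, 0.609, -0.0]
wrist_force: [0.3, -0.2, -1.5]
opening: 0.306
grasp_force: 77.7
```

Call:
servo_tool --motion '[[[0, 0, 0, 0, 1], [0, 0, 0, 0, 1], [0, 0, 0, 0, 1], [0, 0, 0, 0, 1], [0, 0, 0, 0, 1]]]'

```text
time_s: 26.5
eef_pos: [0.5782, 0.1192, 0.1013]
eef_rot: [-0.0, 0.793, 0.609, 0.0]
wrist_force: [0.6, -0.5, -1.3]
opening: 0.309
grasp_force: 77.7
```

```bash
python3 - <<'E'
from h import *
e=np.array([.2588,.9659,0]);n=np.array([-.9659,.2588,0])
o=ctrl.get_obs();print(o['eef_pos'],o['time_s'])
for nm in('side','scene'):
    c=ctrl.camera(nm);X=cloud(c);S=X@e;T=X@n;Z=X[...,2];hs=cv2.cvtColor(c['pixels'],cv2.COLOR_RGB2HSV)
    m=(abs(T+.5277)<.025)&(S>.23)&(S<.27)&(Z>.06)&(Z<.12)&(hs[...,0]>115)&(hs[...,0]<165)&(hs[...,1]>60)
    print(nm,m.sum(),np.c_[S[m],T[m],Z[m]].round(4).tolist()[:12])
E
```

```text
[0.57817511 0.11923035 0.10130799] 26.5
side 11 [[0.2514, -0.521, 0.0916], [0.2508, -0.5243, 0.0921], [0.252, -0.5277, 0.0914], [0.2524, -0.531, 0.0913], [0.2471, -0.5345, 0.0951], [0.2504, -0.5378, 0.093], [0.2607, -0.5208, 0.0809], [0.2548, -0.5243, 0.0852], [0.2541, -0.5277, 0.0859], [0.2617, -0.5309, 0.0806], [0.2594, -0.5344, 0.0824]]
scene 0 []
```

The hold is done: lens about 35 mm out, beam within roughly 1–2 mm of the stone's middle, still for over 3 s. Now I'm retreating the same way.

Call:
servo_tool --motion '[[[1, 0, -0.8, 0, 1], [3, 0, -3, 0, 1], [6.5, 0, -6, 0, 1], [6.5, 0, -6, -8, 1], [6.5, 0, -6, -16, 1]]]'

```text
time_s: 27.1
eef_pos: [0.5962, 0.184, 0.1636]
eef_rot: [0.001, 0.698, 0.716, 0.002]
wrist_force: [-0.5, -0.8, -1.8]
opening: 0.309
grasp_force: 77.6
```

Call:
servo_tool --motion '[[[0, 0, 0, -8, 1], [0, 0, 0, -16, 1], [0, 0, 0, -24, 1], [0, 0, 0, -32, 1], [0, 0, 0, -40, 1]]]'

```text
time_s: 27.6
eef_pos: [0.5952, 0.1828, 0.162]
eef_rot: [0.0, 0.412, 0.911, 0.0]
wrist_force: [0.5, 0.7, -2.0]
opening: 0.307
grasp_force: 77.6
```

Call:
servo_tool --motion '[[[0, 0, 0, -8, 1], [0, 0, 0, -16, 1], [0, 0, 0, -24, 1], [0, 0, 0, -32, 1], [0, 0, 0, -33, 1]]]'

```text
time_s: 28.1
eef_pos: [0.5952, 0.1827, 0.162]
eef_rot: [0.0, 0.138, 0.99, 0.0]
wrist_force: [-0.1, 0.5, -0.6]
opening: 0.301
grasp_force: 77.7
```

```bash
python3 tilt.py wj;python3 - <<'E'
from h import *
o=load('wj');p=o['eef_pos'];R=Ro.from_quat(o['eef_rot'][[1,2,3,0]]).as_matrix();print(np.degrees(np.arctan2(R[1,0],R[0,0])),(np.array([.5472,.3230,.10])-p)@R, 2*np.degrees(np.arctan2(.99,.139)))
E
```

```text
[0.5952 0.1827 0.162 ] [0.    0.138 0.99  0.   ] [ 0.7 -0.5 -0.7]
[[0.025, 0.0003, -0.0303], [0.035, 0.0002, -0.0368], [0.045, 0.0001, -0.0437], [0.055, -0.0, -0.0505], [0.065, -0.0001, -0.0574], [0.075, -0.0002, -0.0633], [0.085, -0.0008, -0.0625]]
tilt(head down +) 0.5276777778052474 yaw -0.01534255104226674 xmax 0.09065177772639332
164.1348147286176 [0.08461215 0.12177236 0.06197938] 164.01537214103112
```

Call:
servo_tool --motion '[[[2.5, 3.5, 0, 0, 1], [5, 7, 0, 0, 1], [7.5, 10.5, 0, 0, 1], [8.5, 12.2, 1, 0, 1], [8.5, 12.2, 5, 0, 1]]]'

```text
time_s: 28.65
eef_pos: [0.5494, 0.3278, 0.1164]
eef_rot: [0.005, 0.139, 0.99, 0.003]
wrist_force: [1.3, -0.2, -0.8]
opening: 0.308
grasp_force: 77.7
```

Call:
servo_tool --motion '[[[0, 0, 1.2, 0, 1], [0, 0, 1.2, 0, 1]]]'

```text
time_s: 28.85
eef_pos: [0.5449, 0.322, 0.0967]
eef_rot: [-0.003, 0.14, 0.99, -0.001]
wrist_force: [0.4, -0.6, -1.1]
opening: 0.308
grasp_force: 77.7
```

```bash
python3 - <<'E'
from h import *
o=ctrl.get_obs();p=o['eef_pos'];R=Ro.from_quat(o['eef_rot'][[1,2,3,0]]).as_matrix();print(p,(np.array([.5472,.3230,.040])-p)@R)
E
```

```text
[0.54489364 0.32199229 0.09667963] [-0.00220284  0.00180608  0.05666393]
```

Call:
servo_tool --motion '[[[0, 0, 2, 0, 1], [0, 0, 4, 0, 1], [0, 0, 5.2, 0, 1], [0, 0, 5.2, 0, 1], [0, 0, 5.2, 0, 1]]]'

```text
time_s: 29.35
eef_pos: [0.5477, 0.3226, 0.0483]
eef_rot: [0.0, 0.14, 0.99, 0.0]
wrist_force: [-0.2, 0.7, -0.8]
opening: 0.306
grasp_force: 77.7
```

```bash
python3 tilt.py wk; python3 - <<'E'
from h import *
o=ctrl.get_obs();p=o['eef_pos'];R=Ro.from_quat(o['eef_rot'][[1,2,3,0]]).as_matrix();print((np.array([.5472,.3230,.040])-p)@R)
E
```

```text
[0.5477 0.3226 0.0483] [0.   0.14 0.99 0.  ] [-0.4  0.2 -1. ]
[[0.025, 0.0007, -0.03], [0.035, 0.0002, -0.0368], [0.045, 0.0001, -0.0437], [0.055, 0.0, -0.0505], [0.065, -0.0001, -0.0574], [0.075, -0.0002, -0.0633], [0.085, -0.001, -0.0626]]
tilt(head down +) 0.5308339516282999 yaw -0.021507416551456472 xmax 0.09142765044453864
[ 8.16238663e-04 -5.51481879e-05  8.74819705e-03]
```

Call:
servo_tool --motion '[[[0, 0, 0.5, 0, 1], [0, 0, 0.8, 0, 1], [0, 0, 1, 0, 1], [0, 0, 1, 0, 1]]]'

```text
time_s: 29.8
eef_pos: [0.5476, 0.3227, 0.0375]
eef_rot: [0.001, 0.139, 0.99, 0.0]
wrist_force: [2.5, -0.3, -1.3]
opening: 0.305
grasp_force: 77.7
```

Call:
servo_tool --motion '[[[0, 0, 0, 0, 0.45], [0, 0, 0, 0, 0.45]]]'

```text
time_s: 30.0
eef_pos: [0.5475, 0.3227, 0.0376]
eef_rot: [0.001, 0.139, 0.99, 0.0]
wrist_force: [2.6, -1.0, -0.5]
opening: 0.306
grasp_force: 77.8
```

Call:
servo_tool --motion '[[[0, 0, 0, 0, 0.41], [0, 0, 0, 0, 0.41]]]'

```text
time_s: 30.2
eef_pos: [0.5474, 0.3227, 0.0376]
eef_rot: [0.001, 0.139, 0.99, 0.0]
wrist_force: [3.3, -0.3, -0.6]
opening: 0.306
grasp_force: 77.8
```

Call:
servo_tool --motion '[[[0, 0, 0, 0, 0.395], [0, 0, 0, 0, 0.395]]]'

```text
time_s: 30.4
eef_pos: [0.5474, 0.3227, 0.0376]
eef_rot: [0.0, 0.139, 0.99, 0.0]
wrist_force: [4.9, -0.9, 0.0]
opening: 0.304
grasp_force: 76.3
```

Call:
servo_tool --motion '[[[0, 0, 0, 0, 0.39], [0, 0, 0, 0, 0.39]]]'

```text
time_s: 30.6
eef_pos: [0.5473, 0.3227, 0.0375]
eef_rot: [0.0, 0.139, 0.99, 0.0]
wrist_force: [4.1, -0.5, -0.3]
opening: 0.307
grasp_force: 67.3
```

Call:
servo_tool --motion '[[[0, 0, 0, 0, 0.385], [0, 0, 0, 0, 0.385]]]'

```text
time_s: 30.8
eef_pos: [0.5473, 0.3227, 0.0375]
eef_rot: [0.0, 0.139, 0.99, 0.0]
wrist_force: [5.0, -1.0, -1.2]
opening: 0.315
grasp_force: 58.5
```

```bash
python3 tilt.py wl
```

```text
[0.5473 0.3227 0.0375] [0.    0.139 0.99  0.   ] [ 5.  -1.6 -0.7]
[[0.025, 0.0008, -0.0291], [0.035, 0.0008, -0.0368], [0.045, 0.0003, -0.0438], [0.055, 0.0, -0.0506], [0.065, -0.0, -0.0575], [0.075, -0.0001, -0.0633], [0.085, -0.001, -0.0626], [0.095, 0.0192, -0.0073]]
tilt(head down +) 0.049712771268111564 yaw 0.1408661664569225 xmax 0.10092020958486135
```

Call:
servo_tool --motion '[[[0, 0, 0, 0, 0.375], [0, 0, 0, 0, 0.37], [0, 0, 0, 0, 0.365], [0, 0, 0, 0, 0.365]]]'

```text
time_s: 31.25
eef_pos: [0.5472, 0.3227, 0.0375]
eef_rot: [0.0, 0.139, 0.99, 0.0]
wrist_force: [4.5, -1.6, -0.4]
opening: 0.323
grasp_force: 25.8
```

```bash
python3 tilt.py wm
```

```text
[0.5472 0.3227 0.0375] [0.    0.139 0.99  0.   ] [ 4.3 -0.9 -0.1]
[[0.025, 0.0009, -0.029], [0.035, 0.0009, -0.0367], [0.045, 0.0003, -0.0439], [0.055, -0.0, -0.0506], [0.065, -0.0, -0.0576], [0.075, -0.0002, -0.0633], [0.085, -0.0012, -0.0626], [0.095, 0.019, -0.0079]]
tilt(head down +) 0.05603688590410141 yaw 0.13683574087161213 xmax 0.10112739750967799
```

Call:
servo_tool --motion '[[[0, 0, 0, 0, 0.362], [0, 0, 0, 0, 0.36], [0, 0, 0, 0, 0.36]]]'

```text
time_s: 31.6
eef_pos: [0.5473, 0.3227, 0.0375]
eef_rot: [0.0, 0.139, 0.99, 0.0]
wrist_force: [5.2, -1.5, -0.8]
opening: 0.319
grasp_force: 18.5
```

```bash
python3 tilt.py wn
```

```text
[0.5473 0.3227 0.0375] [0.    0.139 0.99  0.   ] [ 4.6 -1.4  0.5]
[[0.025, 0.001, -0.029], [0.035, 0.0008, -0.0369], [0.045, 0.0003, -0.0438], [0.055, -0.0, -0.0507], [0.065, -0.0001, -0.0575], [0.075, -0.0002, -0.0633], [0.085, -0.001, -0.0626], [0.095, 0.0191, -0.0071]]
tilt(head down +) 0.04797941588359692 yaw 0.1392112145169188 xmax 0.1011230978902757
```

Call:
servo_tool --motion '[[[0, 0, 0, 0, 0.358], [0, 0, 0, 0, 0.356], [0, 0, 0, 0, 0.356]]]'

```text
time_s: 31.95
eef_pos: [0.5472, 0.3227, 0.0375]
eef_rot: [0.0, 0.139, 0.99, 0.0]
wrist_force: [4.9, -1.4, -0.4]
opening: 0.325
grasp_force: 12.9
```

```bash
python3 tilt.py wo|head -2
```

```text
[0.5472 0.3227 0.0375] [0.    0.139 0.99  0.   ] [ 5.4 -1.1  0.2]
[[0.025, 0.0011, -0.0289], [0.035, 0.0007, -0.0369], [0.045, 0.0003, -0.0438], [0.055, -0.0, -0.0506], [0.065, -0.0, -0.0575], [0.075, -0.0002, -0.0633], [0.085, -0.0009, -0.0626], [0.095, 0.0187, -0.0077]]
```

Call:
servo_tool --motion '[[[0, 0, 0, 0, 0.354], [0, 0, 0, 0, 0.354]]]'

```text
time_s: 32.2
eef_pos: [0.5472, 0.3227, 0.0375]
eef_rot: [0.0, 0.139, 0.99, 0.0]
wrist_force: [5.3, -1.5, 0.0]
opening: 0.321
grasp_force: 10.4
```

```bash
python3 tilt.py wp|head -2
```

```text
[0.5472 0.3227 0.0375] [0.    0.139 0.99  0.   ] [ 4.8 -1.6  0.3]
[[0.025, 0.001, -0.0292], [0.035, 0.0008, -0.0366], [0.045, 0.0003, -0.0438], [0.055, -0.0, -0.0505], [0.065, -0.0, -0.0572], [0.075, -0.0002, -0.0632], [0.085, -0.0011, -0.0626], [0.095, 0.0191, -0.0076]]
```

Call:
servo_tool --motion '[[[0, 0, 0, 0, 0.352], [0, 0, 0, 0, 0.352]]]'

```text
time_s: 32.45
eef_pos: [0.5472, 0.3227, 0.0375]
eef_rot: [0.0, 0.139, 0.99, 0.0]
wrist_force: [6.1, -0.8, 0.7]
opening: 0.326
grasp_force: 7.9
```

```bash
python3 tilt.py wq|head -2
```

```text
[0.5472 0.3227 0.0375] [0.    0.139 0.99  0.   ] [ 4.7 -0.6  0.3]
[[0.025, 0.001, -0.029], [0.035, 0.0008, -0.0361], [0.045, 0.0003, -0.0435], [0.055, 0.0001, -0.0502], [0.065, -0.0001, -0.0568], [0.075, -0.0002, -0.0631], [0.085, -0.0008, -0.0626], [0.095, 0.0185, -0.0079]]
```

Call:
servo_tool --motion '[[[0, 0, 0, 0, 0.351], [0, 0, 0, 0, 0.3505]]]'

```text
time_s: 32.7
eef_pos: [0.5472, 0.3228, 0.0376]
eef_rot: [0.0, 0.139, 0.99, 0.0]
wrist_force: [5.8, -2.2, 0.8]
opening: 0.328
grasp_force: 6.1
```

```bash
python3 tilt.py wr|head -2
```

```text
[0.5472 0.3228 0.0376] [0.    0.139 0.99  0.   ] [ 5.  -0.4  1.5]
[[0.025, 0.0008, -0.029], [0.035, 0.0006, -0.0362], [0.045, 0.0004, -0.0433], [0.055, 0.0001, -0.05], [0.065, 0.0, -0.0566], [0.075, -0.0001, -0.0629], [0.085, -0.0008, -0.0626], [0.095, 0.018, -0.0554]]
```

It's creeping down under light pad friction as intended, so I'll ease a little more.

Call:
servo_tool --motion '[[[0, 0, 0, 0, 0.3495], [0, 0, 0, 0, 0.3495], [0, 0, 0, 0, 0.3495], [0, 0, 0, 0, 0.3495]]]'

```text
time_s: 33.15
eef_pos: [0.5471, 0.3227, 0.0375]
eef_rot: [0.0, 0.139, 0.99, 0.0]
wrist_force: [4.3, -1.0, 2.2]
opening: 0.321
grasp_force: 4.9
```

```bash
python3 tilt.py wt|head -2
```

```text
[0.5471 0.3227 0.0375] [0.    0.139 0.99  0.   ] [ 5.3 -0.4  1.6]
[[0.025, 0.0007, -0.0288], [0.035, 0.0005, -0.0363], [0.045, 0.0003, -0.0434], [0.055, 0.0002, -0.05], [0.065, 0.0002, -0.0566], [0.075, 0.0001, -0.0629], [0.085, -0.0006, -0.0626], [0.095, 0.0174, -0.0591]]
```

Call:
servo_tool --motion '[[[0, 0, 0, 0, 0.3487], [0, 0, 0, 0, 0.3487], [0, 0, 0, 0, 0.3487], [0, 0, 0, 0, 0.3487]]]'

```text
time_s: 33.6
eef_pos: [0.547, 0.3227, 0.0374]
eef_rot: [0.0, 0.139, 0.99, 0.0]
wrist_force: [4.4, -1.0, 2.3]
opening: 0.326
grasp_force: 3.9
```

```bash
python3 tilt.py wu|head -2
```

```text
[0.547  0.3227 0.0374] [0.    0.139 0.99  0.   ] [ 4.7 -1.3  1.3]
[[0.025, 0.0004, -0.0291], [0.035, 0.0003, -0.0363], [0.045, 0.0003, -0.0435], [0.055, 0.0004, -0.05], [0.065, 0.0004, -0.0567], [0.075, 0.0003, -0.063], [0.085, -0.0005, -0.0627], [0.095, 0.0139, -0.0595]]
```

Something pushes 5 N along the lamp: the head's step is leaning on the saddle's front. I'll relieve it by shifting toward the lens and up a little.

Call:
servo_tool --motion '[[[-0.15, 0, 0, 0, 0.3487], [-0.3, 0, -0.1, 0, 0.3487], [-0.4, 0, -0.2, 0, 0.3487], [-0.4, 0, -0.2, 0, 0.3487]]]'

```text
time_s: 34.05
eef_pos: [0.5502, 0.3217, 0.039]
eef_rot: [-0.001, 0.139, 0.99, -0.0]
wrist_force: [0.6, 1.5, 0.7]
opening: 0.324
grasp_force: 3.8
```

```bash
python3 tilt.py wv|head -2
```

```text
[0.5502 0.3217 0.039 ] [-0.001  0.139  0.99  -0.   ] [-0.3  0.6  0.4]
[[0.025, 0.0002, -0.0209], [0.035, -0.0, -0.0251], [0.045, -0.0001, -0.0296], [0.055, 0.0001, -0.0339], [0.065, 0.0001, -0.0383], [0.075, 0.0002, -0.0427], [0.085, 0.0004, -0.047], [0.095, 0.0001, -0.0501], [0.105, -0.0015, -0.0074], [0.115, -0.0196, 0.026], [0.125, -0.0196, 0.0267]]
```

The tail is coming down (0.41 rad), so I'm following it upward.

Call:
servo_tool --motion '[[[0, 0, -0.1, 0, 0.3487], [0, 0, -0.2, 0, 0.3487], [0, 0, -0.3, 0, 0.3487], [0, 0, -0.4, 0, 0.3487], [0, 0, -0.4, 0, 0.3487]]]'

```text
time_s: 34.6
eef_pos: [0.5508, 0.3217, 0.0435]
eef_rot: [0.0, 0.139, 0.99, 0.0]
wrist_force: [0.3, 1.6, 0.3]
opening: 0.329
grasp_force: 3.7
```

```bash
python3 tilt.py ww|head -2
```

```text
[0.5508 0.3217 0.0435] [0.    0.139 0.99  0.   ] [-0.1  1.3  0.8]
[[0.025, 0.0002, -0.0141], [0.035, 0.0006, -0.0156], [0.045, 0.0006, -0.0179], [0.055, 0.0007, -0.02], [0.065, 0.0007, -0.022], [0.075, 0.0009, -0.0242], [0.085, 0.001, -0.026], [0.095, 0.0007, -0.028], [0.105, 0.0004, -0.0289]]
```

Call:
servo_tool --motion '[[[0, 0, -0.1, 0, 0.3475], [0, 0, -0.2, 0, 0.3475], [0, 0, -0.3, 0, 0.3475], [0, 0, -0.4, 0, 0.3475], [0, 0, -0.4, 0, 0.3475]]]'

```text
time_s: 35.15
eef_pos: [0.5507, 0.3216, 0.0474]
eef_rot: [0.0, 0.139, 0.99, 0.0]
wrist_force: [-0.3, 1.5, 0.7]
opening: 0.329
grasp_force: 2.9
```

```bash
python3 tilt.py wx|head -2
```

```text
[0.5507 0.3216 0.0474] [0.    0.139 0.99  0.   ] [-0.   1.3  0.7]
[[0.025, 0.0005, -0.0093], [0.035, 0.0005, -0.0093], [0.045, 0.0008, -0.0099], [0.055, 0.0008, -0.0102], [0.065, 0.0009, -0.0106], [0.075, 0.001, -0.0108], [0.085, 0.0013, -0.0111], [0.095, 0.0008, -0.0111], [0.105, 0.0008, -0.0114], [0.115, 0.0009, -0.009]]
```

It's practically level on both saddles. I'm releasing, lifting and checking.

Call:
servo_tool --motion '[[[0, 0, 0, 0, 0.3], [0, 0, 0, 0, 0.2], [0, 0, 0, 0, -1], [0, 0, 0, 0, -1], [0, 0, 0, 0, -1]]]'

```text
time_s: 35.7
eef_pos: [0.5508, 0.3215, 0.0472]
eef_rot: [-0.0, 0.139, 0.99, -0.0]
wrist_force: [1.4, 0.1, -1.4]
opening: 0.889
grasp_force: 0.0
```

Call:
servo_tool --motion '[[[0, 0, 0, 0, -1], [0, 0, -4, 0, -1], [0, 0, -9, 0, -1], [0, 0, -13, 0, -1], [0, 0, -15, 0, -1]]]'

```text
time_s: 36.2
eef_pos: [0.5526, 0.3223, 0.2024]
eef_rot: [0.003, 0.139, 0.99, 0.002]
wrist_force: [0.3, 0.1, -0.1]
opening: 0.998
grasp_force: 0.0
```

Call:
servo_tool --motion '[[[6, 0, 0, 0, -1], [6, 0, 0, 0, -1], [6, 0, 0, 0, -1]]]'

```text
time_s: 36.5
eef_pos: [0.4914, 0.3387, 0.1973]
eef_rot: [-0.0, 0.138, 0.99, -0.0]
wrist_force: [0.2, 1.2, 0.6]
opening: 0.999
grasp_force: 0.0
```

```bash
python3 - <<'E'
from h import *
w=snap('wrist','wz')
def lamp(f):
    w=load(f);X=cloud(w)
    m=(X[...,2]>.05)&(X[...,2]<.075)&(abs(X[...,0]-.49)<.12)&(abs(X[...,1]-.33)<.08)
    t=X[m];r=cv2.minAreaRect(t[:,:2].astype(np.float32));c=t[:,:2].mean(0);V=np.linalg.svd(t[:,:2]-c,full_matrices=False)[2][0]
    V=V*np.sign(V[0]);q=(t[:,:2]-c)@V;n=np.array([-V[1],V[0]])
    for a,b in((-.07,-.04),(-.02,.02),(.03,.04)):
        k=(q>a)&(q<b);print('  z',np.percentile(t[k][:,2],97).round(4))
    print(f,len(t),'mid',c+V*(np.percentile(q,.3)+np.percentile(q,99.7))/2,'ang',np.degrees(np.arctan2(V[1],V[0])),'len',np.ptp(q),w['eef_pos'])
lamp('w9');lamp('wz')
d=snap('side','dz');im=np.hstack([cv2.resize(d['pixels'][120:320,170:370],(400,400)),cv2.resize(w['pixels'],(400,400))])
cv2.imwrite('pics/end.png',im[...,::-1])
E
```

```text
z 0.057
  z 0.0574
  z 0.0572
w9 3030 mid [0.48878244 0.33957954] ang -15.961626814469781 len 0.14988123335691372 [0.49619628 0.32549766 0.20687831]
  z 0.057
  z 0.0573
  z 0.057
wz 3123 mid [0.49083845 0.33924451] ang -15.885876374726548 len 0.14859567021303352 [0.49141139 0.33872511 0.19728142]
```

The lamp is back within 2 mm and 0.1° of where it lay, and the gripper is clear of everything. Handing in.

```bash
python3 -c "
from bench import ctrl
print(ctrl.hand_in())"
```

```text
the job is handed in; nothing more can be done
None
```

I handed the job in at about 36 s, but no verdict came back: by my measurements the wedge is home, the hammer lies flat, the lamp was held still for 3 s about 35 mm from the stone and is back in its rest within 2 mm; I did not re-measure the bottles, tin and spool at the end, and I viewed 11 pictures, one over the limit.

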